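# Load the fig sample carrier and fit its hold-down plate

### The job

First draw the keeper pin up out of the carrier's central shaft and park it upright in the side notch, its collar down behind the lips. Then load every small fig jar on the bench into a nest of its own (any nest): push the nest's spring gate back, hold it back while the jar goes down to the floor upright, and let go so that the gate retains the jar. Finally lower the hold-down plate over the shaft and the anti-rotation pin together until it lies flat on the hub, with pin and jars still in place, and leave the storage jar, the bowl and the spatula alone.

Things in the scene. Friction and masses are not known exactly. Their poses are not given: they have to be found in the camera images.
- carrier: fixed white carrier, base plate 410 mm long, 10 mm thick. Origin on the bench under the central shaft; y along its length, x across (gates open towards +x, the notch is on the -x side), z up. Four nests in a row at x = 0, y = 168, 88, -88, -168 mm; between the inner two a white hub block, x -45 to 25, y -24 to 24 mm, flat top 79 mm above the bench, with the shaft and the anti-rotation pin
- shaft_seat (a point): on the axis of the upright steel shaft, at the hub's flat top, where the plate's underside comes to rest (79 mm above the bench). The shaft is 20 mm across, its bevelled top 13 mm above this point, with a 12 mm bore down its axis for the keeper pin. Axes as the carrier's
- stop_pin (a point): the fixed anti-rotation pin, 8 mm across, 32 mm from the shaft towards the carrier's -x; this point is its foot on the hub top, its bevelled top is 11 mm higher
- notch (a point): side notch: slot 13 mm wide between two level steel arms (10 mm thick, top 50 mm above the bench, out to 23 mm each side), open at its -x end: the shank comes in sideways along +x. Point: the parked pin's axis, at the arms' top. Lips 6 mm high at the mouth (inner face 17.5 mm to -x, outer 22.5) and a back wall 8 mm high (23.5 mm to +x) keep the collar in. Axes as the carrier's
- pin_knob (a point): loose steel keeper pin, 60 g, at first upright in the shaft bore, in the way of the plate and of a gripper at the inner nests. Point: centre of its square black knob, 16 x 16 mm, 30 mm tall; x, y square to its faces (yaw varies), z up. Below the knob a round collar 30 mm across, 6 mm thick, underside 21 mm below this point (resting on the shaft top), then a shank 8 mm across, 40 mm long
- plate_grip (a point): loose black plastic hold-down plate, flat on the bench, 350 g, 7 mm thick, 390 mm long (y), arms 50 mm wide, middle x -55 to 35 mm; balanced at its middle. Point: centre of its bridge handle, a bar 14 wide (x), 12 thick, 100 mm long (y) on two feet at y = 45 and -45 mm; it is 41 mm above the plate's underside, 34 above its upper face. Axes are the plate's, z up
- plate_hub (a point): centre of the plate's shaft hole (24 mm across) at the underside, 41 mm straight below the handle's centre; axes as the plate's. Its hole for the anti-rotation pin (13 mm across) is 32 mm away towards the plate's -x: fitted, the plate's x and y point along the carrier's x and y
- jar1_mid (a point): loose glass sample jar of dried figs with flat brass lid, upright: a plain cylinder 44 mm across, 62 mm tall, 150 g. This point is its centre, 31 mm above its underside; z along its axis. All jars are alike; three or four are there (None = absent)
- jar2_mid (a point): loose glass sample jar of dried figs with flat brass lid, upright: a plain cylinder 44 mm across, 62 mm tall, 150 g. This point is its centre, 31 mm above its underside; z along its axis. All jars are alike; three or four are there (None = absent)
- jar3_mid (a point): loose glass sample jar of dried figs with flat brass lid, upright: a plain cylinder 44 mm across, 62 mm tall, 150 g. This point is its centre, 31 mm above its underside; z along its axis. All jars are alike; three or four are there (None = absent)
- jar4_mid (a point): loose glass sample jar of dried figs with flat brass lid, upright: a plain cylinder 44 mm across, 62 mm tall, 150 g. This point is its centre, 31 mm above its underside; z along its axis. All jars are alike; three or four are there (None = absent)
- nest1 (a point): nest 1: centre of a jar at rest in it (31 mm above the nest floor, 41 above the bench); axes as the carrier's. At -x a fixed grey V stop only 14 mm high above the floor, reaching 29 mm out from this point; at +x a sprung upright steel gate 30 mm wide, 52 mm high above the floor, its face 6 mm from this point when shut, so the gate must be 17 mm or more back for a 44 mm jar to go down
- gate1 (a joint): spring gate of nest 1, slides along the carrier's +x: 0 shut, at most 0.032 (m), 3 N when shut to 8 N fully back; 0.016 with a jar pressed against the V stop. The flank of a held jar, its underside above the V stop, can push it back. Within 58 mm of the nest's point in y only the next nest's jar stands beside it
- nest2 (a point): nest 2: centre of a jar at rest in it (31 mm above the nest floor, 41 above the bench); axes as the carrier's. At -x a fixed grey V stop only 14 mm high above the floor, reaching 29 mm out from this point; at +x a sprung upright steel gate 30 mm wide, 52 mm high above the floor, its face 6 mm from this point when shut, so the gate must be 17 mm or more back for a 44 mm jar to go down
- gate2 (a joint): spring gate of nest 2, slides along the carrier's +x: 0 shut, at most 0.032 (m), 3 N when shut to 8 N fully back; 0.016 with a jar pressed against the V stop. The flank of a held jar, its underside above the V stop, can push it back. Within 58 mm of the nest's point in y only the next nest's jar stands beside it
- nest3 (a point): nest 3: centre of a jar at rest in it (31 mm above the nest floor, 41 above the bench); axes as the carrier's. At -x a fixed grey V stop only 14 mm high above the floor, reaching 29 mm out from this point; at +x a sprung upright steel gate 30 mm wide, 52 mm high above the floor, its face 6 mm from this point when shut, so the gate must be 17 mm or more back for a 44 mm jar to go down
- gate3 (a joint): spring gate of nest 3, slides along the carrier's +x: 0 shut, at most 0.032 (m), 3 N when shut to 8 N fully back; 0.016 with a jar pressed against the V stop. The flank of a held jar, its underside above the V stop, can push it back. Within 58 mm of the nest's point in y only the next nest's jar stands beside it
- nest4 (a point): nest 4: centre of a jar at rest in it (31 mm above the nest floor, 41 above the bench); axes as the carrier's. At -x a fixed grey V stop only 14 mm high above the floor, reaching 29 mm out from this point; at +x a sprung upright steel gate 30 mm wide, 52 mm high above the floor, its face 6 mm from this point when shut, so the gate must be 17 mm or more back for a 44 mm jar to go down
- gate4 (a joint): spring gate of nest 4, slides along the carrier's +x: 0 shut, at most 0.032 (m), 3 N when shut to 8 N fully back; 0.016 with a jar pressed against the V stop. The flank of a held jar, its underside above the V stop, can push it back. Within 58 mm of the nest's point in y only the next nest's jar stands beside it
- storage_jar: bystander: a wide closed glass jar of figs, 90 mm across, 90 mm tall; origin at the centre of its underside
- bowl: bystander: a steel bowl, 100 mm across, 45 mm tall; origin at the centre of its underside
- spatula: bystander: a spatula lying flat; origin under its middle

How it is judged:
On the way, in this order (a step that is already met when the one before it is completed fails the run):
1. the keeper pin is out of the shaft and parked upright in the side notch, collar down (horizontal distance between pin_knob and notch below 0.008 m and z of pin_knob in the frame of notch between 0.017 and 0.025 m and angle between pin_knob's own z axis and vertical below 0.15 rad), for 0.2 s.
2. every jar present stands in a nest of its own, released, retained by its gate (((distance between jar1_mid and nest1 below 0.008 m and value of joint gate1 between 0.012 and 0.021 m) or (distance between jar1_mid and nest2 below 0.008 m and value of joint gate2 between 0.012 and 0.021 m) or (distance between jar1_mid and nest3 below 0.008 m and value of joint gate3 between 0.012 and 0.021 m) or (distance between jar1_mid and nest4 below 0.008 m and value of joint gate4 between 0.012 and 0.021 m)) and angle between each of jar1_mid, jar2_mid, jar3_mid, jar4_mid's own z axis and vertical below 0.12 rad and ((distance between jar2_mid and nest1 below 0.008 m and value of joint gate1 between 0.012 and 0.021 m) or (distance between jar2_mid and nest2 below 0.008 m and value of joint gate2 between 0.012 and 0.021 m) or (distance between jar2_mid and nest3 below 0.008 m and value of joint gate3 between 0.012 and 0.021 m) or (distance between jar2_mid and nest4 below 0.008 m and value of joint gate4 between 0.012 and 0.021 m)) and ((distance between jar3_mid and nest1 below 0.008 m and value of joint gate1 between 0.012 and 0.021 m) or (distance between jar3_mid and nest2 below 0.008 m and value of joint gate2 between 0.012 and 0.021 m) or (distance between jar3_mid and nest3 below 0.008 m and value of joint gate3 between 0.012 and 0.021 m) or (distance between jar3_mid and nest4 below 0.008 m and value of joint gate4 between 0.012 and 0.021 m)) and ((distance between jar4_mid and nest1 below 0.008 m and value of joint gate1 between 0.012 and 0.021 m) or (distance between jar4_mid and nest2 below 0.008 m and value of joint gate2 between 0.012 and 0.021 m) or (distance between jar4_mid and nest3 below 0.008 m and value of joint gate3 between 0.012 and 0.021 m) or (distance between jar4_mid and nest4 below 0.008 m and value of joint gate4 between 0.012 and 0.021 m)) and contact force between each of jar1, jar2, jar3, jar4 and the fingers below 0.1 N), for 0.2 s.
At the end, for the whole second after the job is handed in: Pin parked: within 8 mm sideways, knob 17-25 mm above the arms, tilt < 0.15 rad. Each jar within 8 mm of a nest point, tilt < 0.12, its gate at 12-21 mm. Plate hub within 6 mm of the seat and < 3 mm above it, tilt < 0.04, lined up within 0.15 rad. All at rest (all of step 1 and ((distance between jar1_mid and nest1 below 0.008 m and value of joint gate1 between 0.012 and 0.021 m) or (distance between jar1_mid and nest2 below 0.008 m and value of joint gate2 between 0.012 and 0.021 m) or (distance between jar1_mid and nest3 below 0.008 m and value of joint gate3 between 0.012 and 0.021 m) or (distance between jar1_mid and nest4 below 0.008 m and value of joint gate4 between 0.012 and 0.021 m)) and angle between each of jar1_mid, jar2_mid, jar3_mid, jar4_mid's own z axis and vertical below 0.12 rad and ((distance between jar2_mid and nest1 below 0.008 m and value of joint gate1 between 0.012 and 0.021 m) or (distance between jar2_mid and nest2 below 0.008 m and value of joint gate2 between 0.012 and 0.021 m) or (distance between jar2_mid and nest3 below 0.008 m and value of joint gate3 between 0.012 and 0.021 m) or (distance between jar2_mid and nest4 below 0.008 m and value of joint gate4 between 0.012 and 0.021 m)) and ((distance between jar3_mid and nest1 below 0.008 m and value of joint gate1 between 0.012 and 0.021 m) or (distance between jar3_mid and nest2 below 0.008 m and value of joint gate2 between 0.012 and 0.021 m) or (distance between jar3_mid and nest3 below 0.008 m and value of joint gate3 between 0.012 and 0.021 m) or (distance between jar3_mid and nest4 below 0.008 m and value of joint gate4 between 0.012 and 0.021 m)) and ((distance between jar4_mid and nest1 below 0.008 m and value of joint gate1 between 0.012 and 0.021 m) or (distance between jar4_mid and nest2 below 0.008 m and value of joint gate2 between 0.012 and 0.021 m) or (distance between jar4_mid and nest3 below 0.008 m and value of joint gate3 between 0.012 and 0.021 m) or (distance between jar4_mid and nest4 below 0.008 m and value of joint gate4 between 0.012 and 0.021 m)) and distance between plate_hub and shaft_seat below 0.006 m and z of plate_hub in the frame of shaft_seat below 0.003 m and angle between plate_hub's own z axis and vertical below 0.04 rad and angle between the y axis of plate_hub and the y axis of carrier, either way round below 0.15 rad and linear speed of each of jar1, jar2, jar3, jar4, pin, plate below 0.02 m/s); the robot touches nothing.
It fails at once if the storage jar is disturbed (moved more than 20 mm) (distance of storage_jar from where it was at the start of the episode above 0.02 m).
It fails at once if the bowl is disturbed (moved more than 20 mm) (distance of bowl from where it was at the start of the episode above 0.02 m).
It fails at once if the spatula is disturbed (moved more than 20 mm) (distance of spatula from where it was at the start of the episode above 0.02 m).
Of jar1, jar2, jar3, jar4 only 3 to 4 are there at a start; the rules pass over those that are not, and their reading is None.
At some moment in a run one of jar1, jar2, jar3, jar4, plate may be knocked a few centimetres aside while the robot is not near it.
It also fails if it takes over 208 s, if anything falls off the work surface, if the arm or the gripper's body presses on something with over 40 N, if the wrist force passes 120 N, or if a joint passes its speed limit or range.

### The arm

A 7-joint arm with a two-finger parallel gripper is mounted at the origin on the work surface. World frame = base frame: x ahead of the robot, y to its left, z up, the work surface at z = 0. Lengths are in m, angles in rad, forces in N, time in s.
With the tool pointing down it reaches from about 0.425 to 0.925 m from the base axis. Payload 6.8 kg.
Tool frame: the origin (TCP) lies at the very end of the fingers, on their centre line; the grasp point (between the pads) lies bot.grip_point_offset behind it (bot.grip_point_offset is the distance from the TCP to the grasp point, in m); z points along the fingers, y is the line along which they close (so a half turn about z gives the same grasp; the last joint's range is limited). The gripper opens to 85 mm and grips with 20 to 120 N. Pads are 22 mm wide; open, the fingers measure 114 mm over their backs; the gripper's body (76 mm by 85 mm) begins 54 mm behind the grasp point. The pads swing forward as they close: fully open they stand 13 mm farther back than shut.
Start: joints at [-1.42, 0.477, 0.022, 1.555, -0.011, 1.109, -0.083], TCP at [0.173, 0.653, 0.231] pointing down, gripper open.
Joint ranges: [-2.96, 2.96], [-0.34, 2.1], [-1.41, 1.46], [0.24, 2.44], [-1.37, 4.51], [0.17, 1.92], [-2.96, 2.96]. Speed limits (rad/s): [2.39, 2.39, 3.14, 3.14, 3.14, 3.14, 3.14].

### API

Orientations are given as a unit quaternion [w, x, y, z].
In Python, from station import bot, imaging gives the robot as it stands. The module is installed in compiled form; this text tells all that it offers.
- The arm moves only by the tool carry_out, never from a script. Its argument "targets" is one flat list of numbers, 5 for each row, row after row: the closure in counts, from 0 (fully open) to 255 (shut), then the shift along the world's x, y, z in mm, then the turn about the world's z in degrees. A call has 1 to 20 rows; each row shifts and turns the commanded pose from where the row before left it; what a row does not reach is not made up. A row lasts 1/10 s, in which the tool goes at most 50 mm and 8.59 degrees, less where a joint would pass 70% of its speed; a pose out of reach is approached as far as the arm can. A call is refused whole if a number of a shift passes 50 or a number of a turn 8.59, either way. A call with a gripper value outside its range is refused whole. The fingers move at their own pace and stop on an object; "newtons" is the grip in N (left out, the last holds). Time passes only in rows, so rows that do not move let the fingers close. It gives the time, the measured TCP pose, the force, the opening and the grip force at its end, in the units of the state.
- bot.get_obs(): the state, without advancing time (a new reading comes with each control period).
- imaging.read_camera(name): name is "scene" or "side" or "wrist"; returns a dict with "frame" (480x640x3 uint8, red, green, blue), "fov_y" (degrees; the focal length in pixels is half the picture's height over the tangent of half this angle, whatever the lens; pixels are square), "cx", "cy" (the principal point, pixels), "pose" (4x4, takes a point from camera to world coordinates); the wrist camera has in their place "tool_from_camera" (4x4, takes a point from camera to tool coordinates, whose origin is the TCP and whose axes are the flange's). Camera axes: x right, y up, looking along -z (the intrinsics and any distortion apply to the point x, -y, -z); pixel columns grow to the right and rows downward; lengths in m; the calibration is good to about 2 mm. The wrist camera is an equidistant fisheye: a pixel r from the principal point sees the ray r / f radians off the axis. A picture is of the moment at which its call begins: read the wrist's pose just before it. There is no depth.
- bot.hand_in(): hands the job in; it is judged then, once.
The state is a dict: "t": time; "q": joint angles; "joint_vel": joint speeds; "joint_torque": joint torques, N m; "eef_pos": TCP position; "tool_rot": TCP orientation; "contact_force": force on the tool from outside, world axes, zero at the start; "torque": the same for the moment, N m; "gripper_width": opening from 0.0 (shut) to 1.0 (fully open); "grasp_force": force on a finger pad.
Only numpy, scipy, OpenCV 4.12 (cv2) and the standard library are available. Lean on these libraries where they do the work, as an engineer would, in place of code of your own. Each camera call takes 0.05 s, during which the arm holds its last target. There are 200 camera calls.

## Working session

There is one attempt and no reset: what is moved stays moved. The work goes in short steps, Python scripts to look and compute and a tool call to move; the robot and the scene stay as the last step left them, time stands still between calls to the robot, and variables do not carry over. Pictures are saved under pics/ and viewed, at most 14 in all, crops included, and the job is handed in when it is done.

Besides the shell and the picture viewer there is one more tool, called after "Call:" in YAML: its name, and indented under it one key for each argument. carry_out: Moves the arm, as the interface text tells. Its arguments: {"type":"object","properties":{"targets":{"type":"array","items":{"type":"number"}},"newtons":{"type":"number"}},"required":["targets"]}

```bash
mkdir -p pics; ls; cat > h.py <<'E'
import numpy as np, cv2
from station import bot, imaging
from scipy.spatial.transform import Rotation as R
def snap(n,f=None):
    c=imaging.read_camera(n); 
    if f: cv2.imwrite('pics/'+f,c['frame'][:,:,::-1])
    return c
def foc(c): return 240/np.tan(np.radians(c['fov_y'])/2)
def toolT():
    o=bot.get_obs(); T=np.eye(4); q=o['tool_rot']; T[:3,:3]=R.from_quat([q[1],q[2],q[3],q[0]]).as_matrix(); T[:3,3]=o['eef_pos']; return T
def px(c,u,v,z,pose=None):
    "pixel -> world at height z"
    P=c['pose'] if pose is None else pose
    f=foc(c); d=np.array([u-c['cx'],v-c['cy']])
    if pose is not None:
        r=np.hypot(*d); th=r/f; s=np.sin(th)/max(r,1e-9); ray=np.array([d[0]*s,-d[1]*s,-np.cos(th)])
    else: ray=np.array([d[0]/f,-d[1]/f,-1])
    P=np.array(P); w=P[:3,:3]@ray; o=P[:3,3]; return o+w*(z-o[2])/w[2]
def proj(c,p,pose=None):
    P=np.array(c['pose'] if pose is None else pose); q=np.linalg.inv(P)@np.append(p,1); x,y,z=q[0],-q[1],-q[2]; f=foc(c)
    if pose is not None:
        r=np.hypot(x,y); th=np.arctan2(r,z); k=f*th/max(r,1e-9); return c['cx']+k*x,c['cy']+k*y
    return c['cx']+f*x/z,c['cy']+f*y/z
E
python3 - <<'E'
from h import *
o=bot.get_obs(); print(o['t'],o['eef_pos'],o['tool_rot'],o['gripper_width'],bot.grip_point_offset)
for n in('scene','side','wrist'):
    T=toolT(); c=snap(n,n+'1.png'); print(n,c['fov_y'],c['cx'],c['cy'],np.round(c.get('pose',c.get('tool_from_camera')),3).tolist(),[k for k in c])
E
```

```text
pics
0.0 [0.17262812 0.65194344 0.23033062] [-5.26227836e-05  1.29025886e-01  9.91640816e-01 -9.00501989e-04] 1.0017505911185978 0.0187
scene 48.3373943659656 316.738651358408 239.73415206174943 [[-0.449, -0.63, 0.634, 1.27], [0.893, -0.313, 0.323, 0.368], [-0.005, 0.711, 0.703, 0.847], [0.0, 0.0, 0.0, 1.0]] ['frame', 'fov_y', 'cx', 'cy', 'pose']
side 53.442917803503406 320.4528327281613 237.83870698815647 [[1.0, -0.015, -0.007, 0.58], [0.006, 0.71, -0.704, -0.64], [0.016, 0.704, 0.71, 0.751], [0.0, 0.0, 0.0, 1.0]] ['frame', 'fov_y', 'cx', 'cy', 'pose']
wrist 65.70646984690485 322.1592459894979 239.7112305175181 [[-0.0, 0.952, 0.306, 0.078], [1.0, 0.0, -0.0, 0.001], [-0.0, 0.306, -0.952, -0.143], [0.0, 0.0, 0.0, 1.0]] ['frame', 'fov_y', 'cx', 'cy', 'tool_from_camera']
```

View pics/scene1.png

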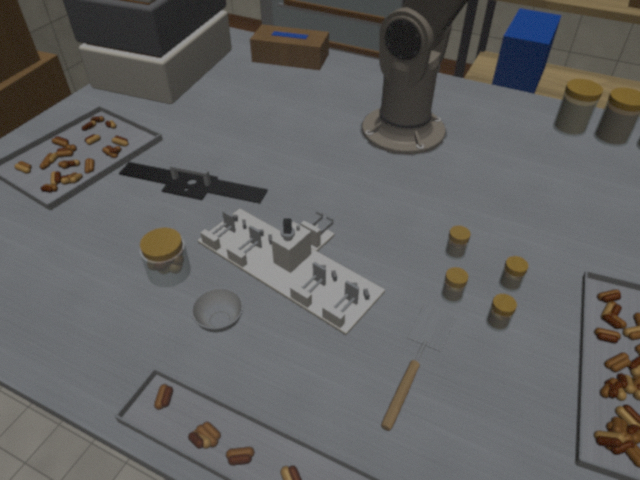

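View pics/side1.png

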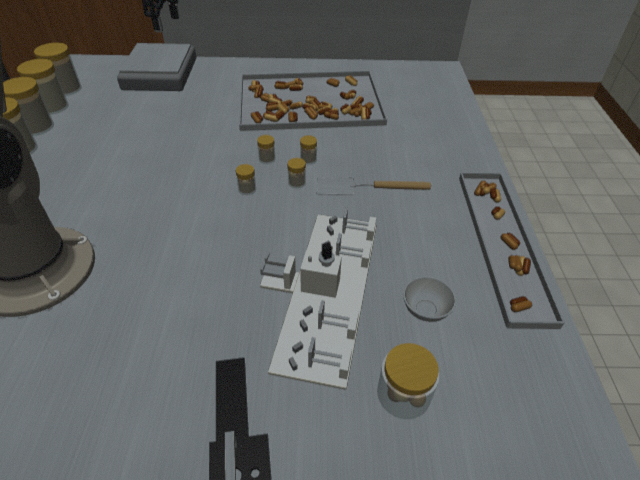

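The scene shows four small jars (scene lids at (459,234), (515,265), (456,277), (503,304)), the carrier in the middle with the pin in its hub, and the plate at (190,185). Enlarged crops next.

```bash
python3 - <<'E'
import cv2
a=cv2.imread('pics/scene1.png');b=cv2.imread('pics/side1.png')
cv2.imwrite('pics/c1.png',cv2.resize(a[200:340,190:390],None,fx=4,fy=4,interpolation=cv2.INTER_CUBIC))
cv2.imwrite('pics/c2.png',cv2.resize(b[205:395,220:420],None,fx=3.15,fy=3.15,interpolation=cv2.INTER_CUBIC)[:598])
E
```

```text
(no output)
```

View pics/c1.png

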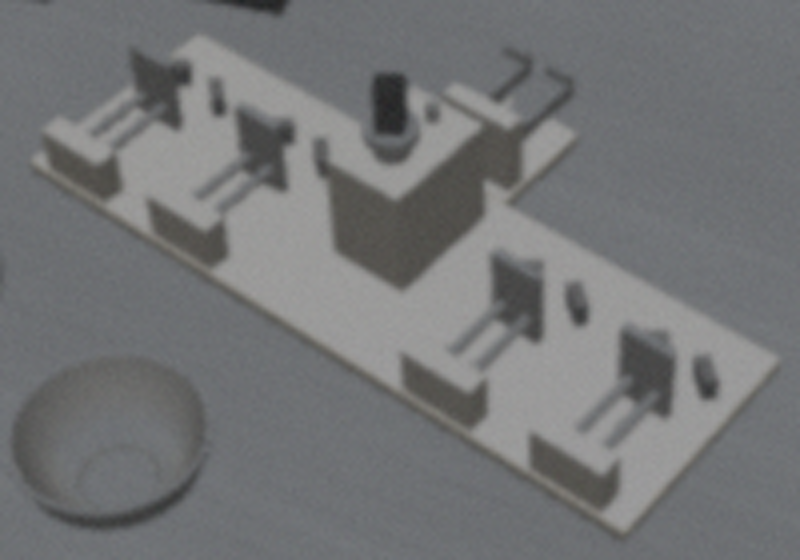

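View pics/c2.png

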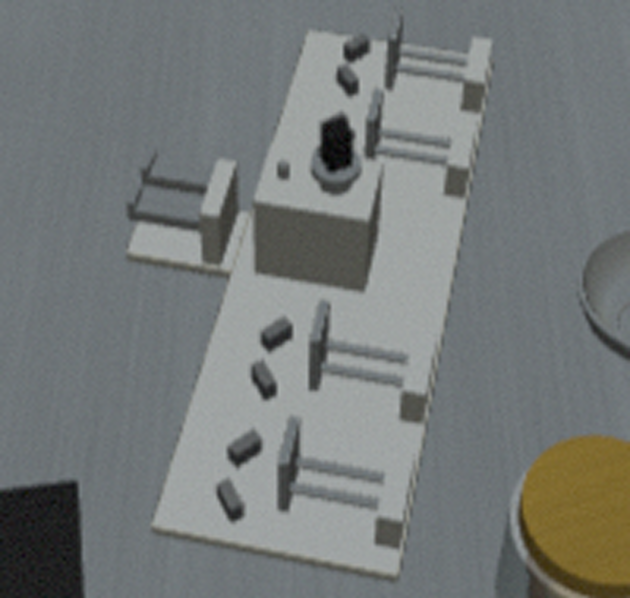

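c1 and c2 show the base corners, hub corners and stop pin clearly. I'll fit the carrier pose and find the lids from these.

```bash
python3 - <<'E'
from h import *
from scipy.optimize import least_squares
S=imaging.read_camera('scene');D=imaging.read_camera('side')
s=lambda u,v:(u/4+190,v/4+200); d=lambda u,v:(u/3.15+220,v/3.15+205)
xa,xb='a','b'
obs=[(S,s(780,358),(xa,.205,.01)),(S,s(625,532),(xb,.205,.01)),(S,s(35,162),(xb,-.205,.01)),(S,s(198,38),(xa,-.205,.01)),
(S,s(400,198),(.025,.024,.079)),(S,s(330,167),(.025,-.024,.079)),(S,s(487,122),(-.045,.024,.079)),(S,s(432,105),(-.032,0,.09)),
(D,d(308,32),(xa,.205,.01)),(D,d(492,40),(xb,.205,.01)),(D,d(153,530),(xa,-.205,.01)),(D,d(400,574),(xb,-.205,.01)),
(D,d(255,203),(-.045,-.024,.079)),(D,d(370,220),(.025,-.024,.079)),(D,d(383,166),(.025,.024,.079)),(D,d(283,163),(-.032,0,.09)),
(S,s(390,78),(0,0,.128)),(D,d(336,125),(0,0,.128))]
def w(p,l):
    l=[{'a':p[3],'b':p[4]}.get(k,k) for k in l]; c,q=np.cos(p[2]),np.sin(p[2]); return [p[0]+c*l[0]-q*l[1],p[1]+q*l[0]+c*l[1],l[2]]
f=lambda p:np.concatenate([np.subtract(proj(c,w(p,l)),uv) for c,uv,l in obs])
r=least_squares(f,[.6,-.05,0,-.06,.06],loss='soft_l1'); p=r.x; print('carrier',np.round(p,4),'deg',np.degrees(p[2])); print(np.round(r.fun.reshape(-1,2)if 0 else f(p).reshape(-1,2),1).tolist())
np.save('car.npy',p[:3])
for c,n in((S,'S'),(D,'D')):
    hsv=cv2.cvtColor(c['frame'],cv2.COLOR_RGB2HSV); m=cv2.inRange(hsv,(15,150,90),(30,255,255))
    k,_,st,ce=cv2.connectedComponentsWithStats(m)
    for i in range(1,k):
        if st[i,4]>60: print(n,st[i,4],np.round(ce[i],1),np.round(px(c,*ce[i],.058),3))
pts={'S':[(121,168),(266,192)],}
for u,v in pts['S']: print(px(S,u,v,.007))
E
```

```text
carrier [ 0.5984 -0.0397 -0.1956 -0.058   0.0769] deg -11.20671940682734
[[0.3, -0.2], [0.4, -0.3], [-1.7, -0.8], [-0.4, -1.5], [-0.5, 0.3], [-1.0, -2.2], [-0.6, 0.2], [0.1, -0.8], [0.2, -1.2], [0.0, 4.9], [0.6, -1.4], [0.0, -0.1], [-0.7, -1.0], [-0.3, -0.3], [-0.0, -1.9], [-0.0, -0.5], [-0.2, 0.7], [0.4, 0.2]]
S 346 [584.5  87.4] [-0.359  0.423  0.058]
S 342 [626.5  96.5] [-0.357  0.537  0.058]
S 81 [518.6 265.3] [0.444 0.399 0.058]
S 67 [635.5 452.6] [0.75  0.634 0.058]
D 343 [50.3 49.1] [-0.311  0.906  0.058]
D 400 [34.4 66. ] [-0.311  0.784  0.058]
D 431 [18.4 84.8] [-0.306  0.663  0.058]
D 137 [ 10.1 103.9] [-0.28   0.554  0.058]
D 111 [265.1 140. ] [0.443 0.398 0.058]
D 111 [308.  140.5] [0.553 0.399 0.058]
D 137 [296.2 163.5] [0.527 0.3   0.058]
D 147 [244.4 169.9] [0.405 0.271 0.058]
D 88 [516.1 261.7] [ 0.973 -0.01   0.058]
D 83 [522.1 304.3] [ 0.954 -0.115  0.058]
D 1881 [411.4 367.1] [ 0.736 -0.244  0.058]
[ 0.50216797 -0.59131988  0.007     ]
[ 0.41909022 -0.20467713  0.007     ]
```

Call:
carry_out:
  targets: [0,23.6,-40.4,0.5,0.2,0,23.6,-40.4,0.5,0.2,0,23.6,-40.4,0.5,0.2,0,23.6,-40.4,0.5,0.2,0,23.6,-40.4,0.5,0.2,0,23.6,-40.4,0.5,0.2,0,23.6,-40.4,0.5,0.2,0,23.6,-40.4,0.5,0.2,0,23.6,-40.4,0.5,0.2,0,23.6,-40.4,0.5,0.2,0,23.6,-40.4,0.5,0.2,0,23.6,-40.4,0.5,0.2,0,23.6,-40.4,0.5,0.2,0,23.6,-40.4,0.5,0.2,0,23.6,-40.4,0.5,0.2,0,23.6,-40.4,0.5,0.2,0,23.6,-40.4,0.5,0.4,0,0,0,0,0]

```text
t: 2.05
eef_pos: [0.5758, -0.0418, 0.2403]
tool_rot: [0.001, 0.102, 0.995, -0.002]
contact_force: [-0.4, -0.6, 0.8]
gripper_width: 0.994
grasp_force: 0.0
```

```bash
cat >> h.py <<'E'
def wrist(f):
    T=toolT(); c=snap('wrist',f); W=T@np.array(c['tool_from_camera']); np.savez('w_'+f[:-4]+'.npz',W=W); c['W']=W
    return c
def yaw(): T=toolT(); return np.degrees(np.arctan2(T[1,1],T[0,1]))
E
python3 - <<'E'
from h import *
c=wrist('w1.png'); o=bot.get_obs(); print(o['t'],o['eef_pos'],yaw())
cv2.imwrite('pics/w1c.png',cv2.resize(c['frame'][:,:,::-1],(800,600),interpolation=cv2.INTER_CUBIC))
E
```

```text
2.1 [ 0.57467044 -0.03816564  0.23980821] 78.40709238326507
```

View pics/w1c.png

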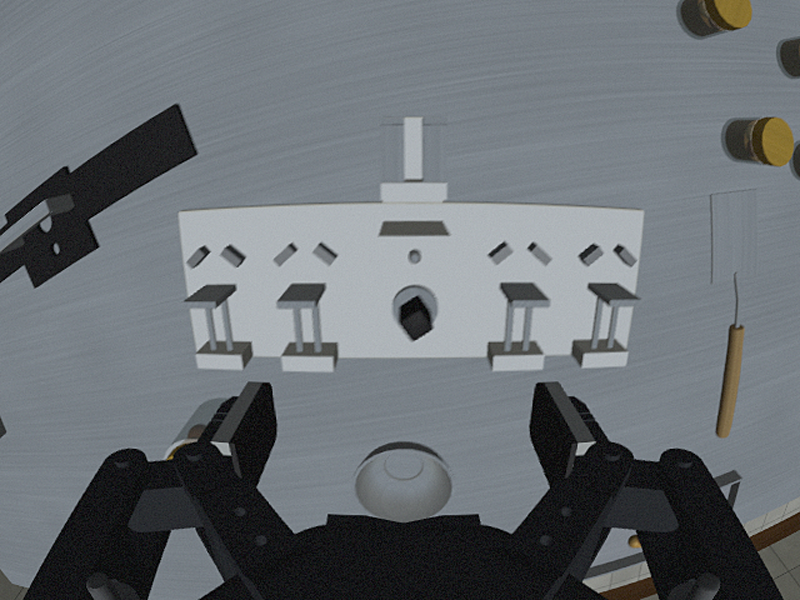

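w1 shows the carrier from above. The notch slot is at about (413,150), the stop pin at (414,256) and the knob at (413,315), turned. Next a crop of pin and notch.

```bash
python3 - <<'E'
import cv2
a=cv2.imread('pics/w1.png')
cv2.imwrite('pics/w1d.png',cv2.resize(a[85:285,280:380],None,fx=3,fy=3,interpolation=cv2.INTER_CUBIC))
E
```

```text
(no output)
```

View pics/w1d.png

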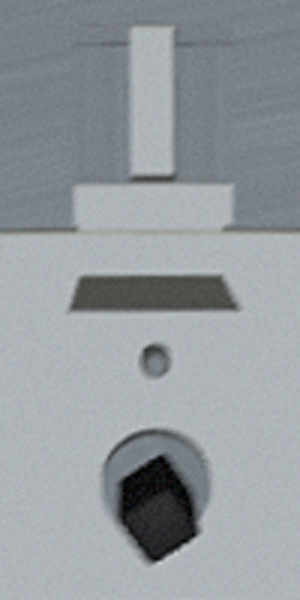

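```bash
python3 - <<'E'
from h import *
c=imaging.read_camera('wrist'); W=np.load('w_w1.npz')['W']; car=np.load('car.npy')
g=lambda u,v,z:px(c,u/3+280,v/3+85,z,W)
k=np.array([g(*q,.128) for q in((122,518),(152,563),(199,535),(165,490))]); print('knob',k.mean(0))
for i in range(4): e=k[(i+1)%4]-k[i]; print(np.linalg.norm(e)*1e3,np.degrees(np.arctan2(e[1],e[0]))%90)
print('collar',g(157,484,.098))
def loc(p,car=car):
    d=np.array(p[:2])-car[:2]; a=car[2]; return np.round(1e3*np.array([np.cos(a)*d[0]+np.sin(a)*d[1],-np.sin(a)*d[0]+np.cos(a)*d[1]]),1)
b=[px(c,u/1.25,v/1.25,.01,W) for u,v in((179,211),(644,210),(628,357),(194,357))]
print('base',np.round(b,4).tolist()); m=(b[1]+b[2])/2-(b[0]+b[3])/2; print(m,np.degrees(np.arctan2(-m[0],m[1])), 'yaw -x edge',np.degrees(np.arctan2(-(b[1]-b[0])[0],(b[1]-b[0])[1])), 'centre',np.mean(b,0))
for n,u,v,z in(('stop',153,358,.09),('lip in',152.5,43,.056),('lip out',152.5,27,.056),('wall',152.5,183,.058),('wallR',233,205,.058),('wallL',76,205,.058)):
    p=g(u,v,z); print(n,np.round(p,4),loc(p))
print('cam',W[:3,3])
E
```

```text
knob [ 0.59814571 -0.03786625  0.128     ]
14.101439514243015 20.086115601278596
13.753998745778222 21.229114649068933
14.529185613047103 24.170803276360914
12.733722134736727 23.080573549494545
collar [ 0.59741198 -0.03765786  0.098     ]
base [[0.499, -0.225, 0.01], [0.5801, 0.1743, 0.01], [0.7192, 0.1502, 0.01], [0.6341, -0.2576, 0.01]]
[0.0831125 0.4035287 0.       ] -11.638137072925284 yaw -x edge -11.475400758773992 centre [ 0.60809822 -0.03955393  0.01      ]
stop [ 0.5648 -0.032   0.09  ] [-34.5   1. ]
lip in [ 0.4805 -0.0142  0.056 ] [-120.6    2. ]
lip out [ 0.4759 -0.0133  0.056 ] [-125.3    2.1]
wall [ 0.5207 -0.0225  0.058 ] [-79.5   1.7]
wallR [ 0.5316 -0.0008  0.058 ] [-73.1  25.1]
wallL [ 0.5225 -0.0456  0.058 ] [-73.3 -20.6]
cam [ 0.49950001 -0.0248224   0.38335068]
```

Call:
carry_out:
  targets: [0,6,0,-12,8.4,0,6,0,-15,8.4,0,6,0.4,-15,8.4,0,5.4,0,-20,8.4,0,0,0,-25,0,0,0,0,-25,0,0,0,0,-15,0,0,0,0,-10,0,0,0,0,0,0,255,0,0,0,0,255,0,0,0,0,255,0,0,0,0,255,0,0,0,0,255,0,0,0,0,255,0,0,0,0,255,0,0,0,0]
  newtons: 40

```text
t: 3.75
eef_pos: [0.5988, -0.0366, 0.1037]
tool_rot: [0.001, -0.193, 0.981, -0.002]
contact_force: [2.7, -4.5, 1.0]
gripper_width: 0.176
grasp_force: 39.1
```

```bash
python3 - <<'E'
from h import *
o=bot.get_obs(); print(o['t'],o['eef_pos'],yaw(),o['gripper_width'],o['grasp_force'],o['contact_force'])
E
```

```text
3.75 [ 0.59879677 -0.03658173  0.10372905] 112.26279128202948 0.17632231899290182 39.140671491622925 [ 2.66544948 -4.51639355  1.04884506]
```

Call:
carry_out:
  targets: [255,0,0,10,0,255,0,0,15,0,255,0,0,20,0,255,0,0,10,0,255,-15,3,0,-8.4,255,-20,4,0,-8.4,255,-25,4.5,0,-8.4,255,-25,4.5,0,-8.4,255,-16,3,-10,0,255,0,0,-20,0,255,0,0,-15,0,255,0,0,0,0,255,0,0,0,0]

```text
t: 5.05
eef_pos: [0.4962, -0.0148, 0.1129]
tool_rot: [-0.0, 0.098, 0.995, -0.0]
contact_force: [0.1, -0.5, -0.4]
gripper_width: 0.182
grasp_force: 39.5
```

```bash
python3 - <<'E'
from h import *
c=wrist('w2.png'); o=bot.get_obs(); print(o['t'],o['eef_pos'],yaw(),o['gripper_width'],o['contact_force'])
a=cv2.imread('pics/w2.png'); s=imaging.read_camera('side')['frame'][:,:,::-1]; 
b=np.hstack([cv2.resize(a[150:400,200:440],(480,500)),cv2.resize(s[210:310,230:290],(300,500),interpolation=cv2.INTER_CUBIC)])
cv2.imwrite('pics/w2c.png',b)
E
```

```text
5.1 [ 0.49671455 -0.01485246  0.11330363] 78.76689928707188 0.17538503142082948 [ 0.01036608  0.5076702  -0.70071509]
```

View pics/w2c.png

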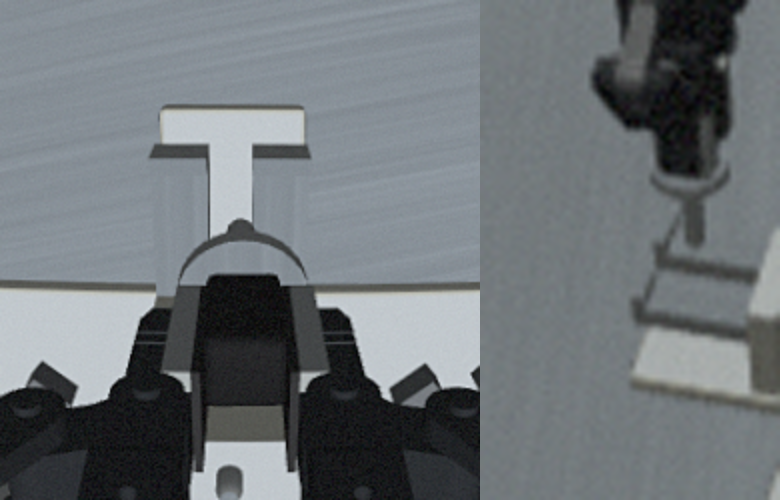

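```bash
python3 - <<'E'
from h import *
c=imaging.read_camera('wrist'); W=np.load('w_w2.npz')['W']
g=lambda u,v,z:px(c,u/2+200,v/2+150,z,W)
a=np.radians(-11.4); ex=np.array([np.cos(a),np.sin(a)]); ey=np.array([-ex[1],ex[0]])
n=np.array([.4977,-.0177])
for nm,u,v,z in(('slot',230.5,160,.05),('slot2',230.5,215,.05),('lipin',230,158,.056),('lip in foot',230,158,.05),('lipout',230,146,.056),('shank end',240,226,.062),('collar far',243.5,234,.106),('stop',229,468,.09)):
    p=g(u,v,z)[:2]; print(nm,np.round(p,4),'rel notch',np.round(1e3*np.array([(p-n)@ex,(p-n)@ey]),1))
p=np.array([.4967,-.01485]);print('tcp',np.round(1e3*np.array([(p-n)@ex,(p-n)@ey]),1))
E
```

```text
slot [ 0.4786 -0.0147] rel notch [-19.3  -0.9]
slot2 [ 0.4952 -0.0181] rel notch [-2.3 -0.9]
lipin [ 0.4763 -0.0143] rel notch [-21.7  -0.9]
lip in foot [ 0.478  -0.0148] rel notch [-19.9  -1. ]
lipout [ 0.4729 -0.0136] rel notch [-25.2  -0.9]
shank end [ 0.4946 -0.0151] rel notch [-3.6  2. ]
collar far [ 0.4797 -0.0111] rel notch [-18.9   2.9]
stop [ 0.5564 -0.0306] rel notch [60.1 -1. ]
tcp [-1.5  2.6]
```

Call:
carry_out:
  targets: [255,1.8,-3.6,0,0,255,0,0,0,0,255,0,0,-10,0,255,0,0,-10,0,255,0,0,-5,0,255,0,0,0,0]

```text
t: 5.8
eef_pos: [0.4972, -0.0185, 0.0865]
tool_rot: [-0.001, 0.098, 0.995, -0.0]
contact_force: [0.6, 0.0, -0.9]
gripper_width: 0.179
grasp_force: 39.5
```

Call:
carry_out:
  targets: [255,0,0,-10,0,255,0,0,-7,0,255,0,0,-3,0,255,0,0,-2,0,255,0,0,0,0]

```text
t: 6.3
eef_pos: [0.498, -0.0185, 0.0656]
tool_rot: [-0.0, 0.098, 0.995, -0.0]
contact_force: [-0.7, 0.1, -0.2]
gripper_width: 0.179
grasp_force: 39.5
```

```bash
python3 - <<'E'
from h import *
c=wrist('w3.png'); o=bot.get_obs(); print(o['t'],o['eef_pos'],yaw(),o['gripper_width'],o['contact_force'])
a=cv2.imread('pics/w3.png'); s=imaging.read_camera('side')['frame'][:,:,::-1]; 
b=np.hstack([cv2.resize(a[150:400,200:440],(480,500)),cv2.resize(s[210:310,230:290],(300,500),interpolation=cv2.INTER_CUBIC)])
cv2.imwrite('pics/w3c.png',b)
E
```

```text
6.35 [ 0.49820928 -0.01850186  0.06582122] 78.76775311844368 0.18279147302689955 [ 0.23706749  1.12944541 -1.22971551]
```

View pics/w3c.png

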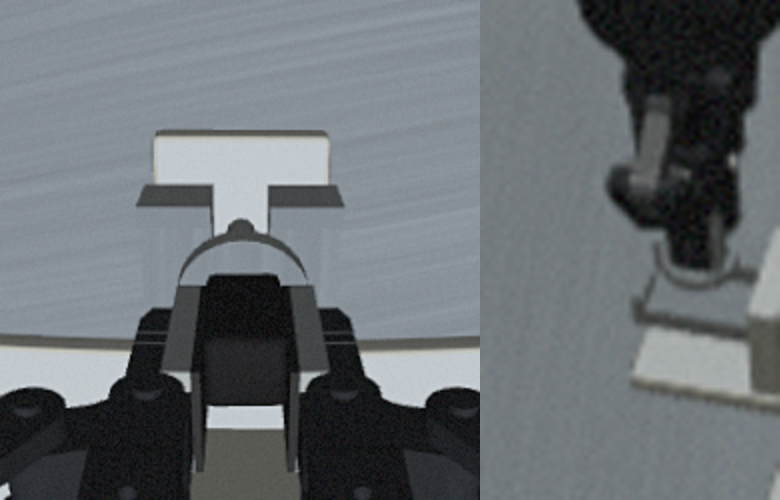

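w3 shows the shank centred in the slot (about (240,226) in the crop) and the collar just above the arms, inside the lips. I'll lower the last few millimetres and release.

Call:
carry_out:
  targets: [255,0,0,-2.5,0,255,0,0,-2,0,255,0,0,0,0,120,0,0,0,0,120,0,0,0,0,0,0,0,0,0,0,0,0,0,0,0,0,0,0,0,0,0,0,20,0,0,0,0,40,0,0,0,0,45,0,0,0,0,45,0]

```text
t: 7.6
eef_pos: [0.4976, -0.0187, 0.2128]
tool_rot: [-0.0, 0.098, 0.995, -0.0]
contact_force: [1.7, 0.6, 0.2]
gripper_width: 1.0
grasp_force: 0.0
```

```bash
python3 - <<'E'
from h import *
c=wrist('w4.png'); o=bot.get_obs(); print(o['t'],o['eef_pos'],yaw(),o['gripper_width'],o['contact_force'])
a=cv2.imread('pics/w4.png'); s=imaging.read_camera('side')['frame'][:,:,::-1]
b=np.hstack([cv2.resize(a[100:350,200:440],(480,500)),cv2.resize(s[210:310,230:290],(300,500),interpolation=cv2.INTER_CUBIC)])
cv2.imwrite('pics/w4c.png',b)
E
```

```text
7.65 [ 0.50180656 -0.01903028  0.21980099] 78.6869612944777 1.002794223449196 [ 2.5956594  -0.82392732  5.09353157]
```

View pics/w4c.png

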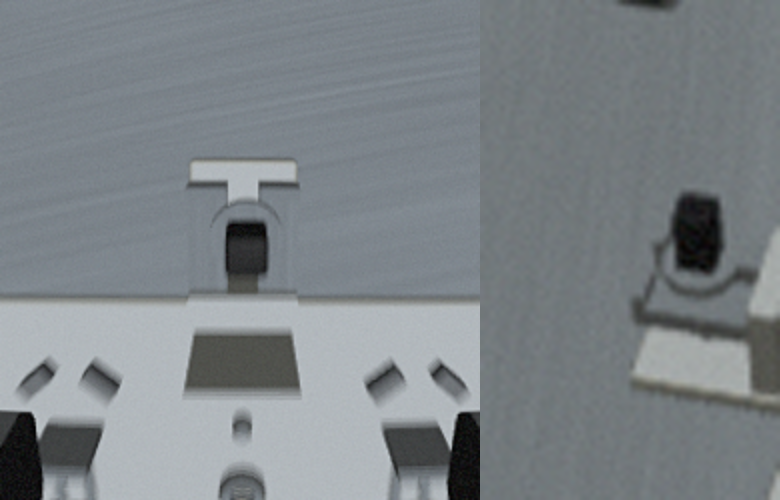

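The pin stands parked in w4c, with its collar behind the lips. Next, the jars.

Call:
carry_out:
  targets: [0,-1,40,10,0,0,-2,40,10,0,0,-2,40,10,0,0,-2,40,10,0,0,-2,40,5,0,0,-2,40,0,0,0,-2,40,0,0,0,-2,40,0,0,0,0,0,0,0,0,0,0,0,0]

```text
t: 8.7
eef_pos: [0.4825, 0.3022, 0.2554]
tool_rot: [-0.0, 0.097, 0.995, -0.001]
contact_force: [0.1, -0.2, -0.7]
gripper_width: 1.004
grasp_force: 0.0
```

```bash
cat > jars.py <<'E'
from h import *
def lids(c,z,pose=None,lo=60):
    hsv=cv2.cvtColor(c['frame'],cv2.COLOR_RGB2HSV); m=cv2.inRange(hsv,(14,120,70),(32,255,255))
    k,_,st,ce=cv2.connectedComponentsWithStats(m); out=[]
    for i in range(1,k):
        if st[i,4]>lo:
            p=px(c,*ce[i],z,pose)
            if .3<p[0]<.75 and -.3<p[1]<.5: out.append((st[i,4],np.round(ce[i],1),np.round(p[:2],4)))
    return out
if __name__=='__main__':
    o=bot.get_obs(); print(o['t'],o['eef_pos'],yaw())
    W=toolT(); c=snap('wrist','jw.png')
    for r in lids(c,.06,W@np.array(c['tool_from_camera']),300): print('W',*r)
    for r in lids(imaging.read_camera('side'),.058): print('D',*r)
E
python3 jars.py
```

```text
8.7 [0.48246438 0.30221398 0.25541947] 78.90429737065432
W 1732 [269.8 135.2] [0.4064 0.2693]
W 1644 [413.  150.5] [0.4444 0.3955]
W 1529 [325.6 252.4] [0.5264 0.2974]
W 1349 [427.  258.9] [0.5531 0.3958]
D 166 [265.2 141.3] [0.4438 0.3918]
D 169 [308. 142.] [0.5531 0.3921]
D 191 [296.  164.7] [0.5265 0.2949]
D 198 [244.3 171.2] [0.4054 0.266 ]
D 2051 [411.4 368.2] [ 0.7358 -0.2461]
```

Call:
carry_out:
  targets: [0,20,-2,-20,0,0,23.5,-3,-30,0,0,0,0,-45,0,0,0,0,-45,0,0,0,0,-45,0,0,0,0,-30,0,0,0,0,-10,0,0,0,0,0,0,255,0,0,0,0,255,0,0,0,0,255,0,0,0,0,255,0,0,0,0,255,0,0,0,0,255,0,0,0,0]
  newtons: 50

```text
t: 10.2
eef_pos: [0.5277, 0.2971, 0.0333]
tool_rot: [0.001, 0.098, 0.995, 0.001]
contact_force: [-1.4, -0.9, 6.7]
gripper_width: 0.501
grasp_force: 50.2
```

Call:
carry_out:
  targets: [255,0,0,20,0,255,0,0,35,0,255,0,0,40,0,255,0,0,35,0,255,18,-36,0,0,255,22,-44,0,0,255,22,-44,0,0,255,16,-30,0,0,255,6,-12,0,0,255,0,0,0,0,255,0,0,0,0]

```text
t: 11.3
eef_pos: [0.61, 0.1324, 0.1614]
tool_rot: [-0.0, 0.097, 0.995, 0.001]
contact_force: [-0.8, -0.0, -2.0]
gripper_width: 0.5
grasp_force: 51.3
```

```bash
python3 - <<'E'
from h import *
c=wrist('w5.png'); o=bot.get_obs(); print(o['t'],o['eef_pos'],yaw(),o['gripper_width'],o['contact_force'])
cv2.imwrite('pics/w5c.png',cv2.imread('pics/w5.png'))
E
```

```text
11.35 [0.60972581 0.1331936  0.16127336] 78.93979152065417 0.4993692590248855 [ 0.60096563  0.85054608 -1.6735905 ]
```

View pics/w5c.png

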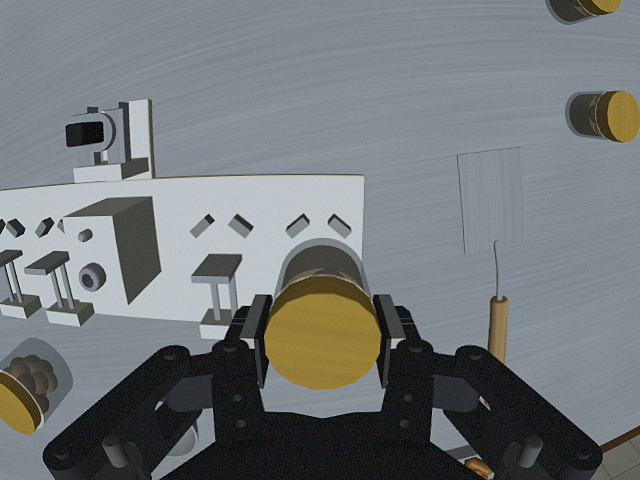

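```bash
cat >> h.py <<'E'
C0=np.array([.598,-.038]);YA=np.radians(-11.4)
EX=np.array([np.cos(YA),np.sin(YA)]);EY=np.array([-EX[1],EX[0]])
def lo(p): d=np.array(p[:2])-C0; return np.round([d@EX*1e3,d@EY*1e3],1)
def wo(x,y): return np.round(C0+(x*EX+y*EY)/1e3,4)
E
python3 - <<'E'
from h import *
c=imaging.read_camera('wrist'); W=np.load('w_w5.npz')['W']
g=lambda u,v,z:print((u,v),lo(px(c,u,v,z,W)))
g(318.5,224,.024);g(221.5,225.5,.024);g(364,176,.01);g(222,257,.062)
g(323,331,.161+.029)
print('tcp',lo(bot.get_obs()['eef_pos'])); print([wo(0,y) for y in(168,88,-88,-168)])
from jars import lids
for r in lids(imaging.read_camera('side'),.06): print(r)
E
```

```text
(318.5, 224) [-22.3 167.4]
(221.5, 225.5) [-21.1  89.4]
(364, 176) [-58.6 203.6]
(222, 257) [-8.4 98.7]
(323, 331) [-28.2 170.2]
tcp [-22.4 170.3]
[array([0.6312, 0.1267]), array([0.6154, 0.0483]), array([ 0.5806, -0.1243]), array([ 0.5648, -0.2027])]
(np.int32(171), array([265.2, 141.4]), array([0.4444, 0.3885]))
(np.int32(169), array([308., 142.]), array([0.5533, 0.3892]))
(np.int32(65), array([339.7, 162.4]), array([0.6323, 0.3041]))
(np.int32(208), array([244.3, 171.6]), array([0.4061, 0.2619]))
(np.int32(2079), array([411.3, 368.4]), array([ 0.7351, -0.2477]))
```

Call:
carry_out:
  targets: [255,-0.5,-2.3,-30,0,255,0,0,-35,0,255,0,0,-25,0,255,0,0,-8,0,255,0,0,0,0,255,9.8,-2,0,0,255,9.8,-2,0,0,255,7.8,-1.6,0,0,255,0,0,0,0,255,0,0,0,0]

```text
t: 12.45
eef_pos: [0.6375, 0.1234, 0.064]
tool_rot: [-0.001, 0.098, 0.995, 0.001]
contact_force: [-6.0, 2.8, 0.6]
gripper_width: 0.502
grasp_force: 51.3
```

```bash
cat > st.py <<'E'
from h import *
o=bot.get_obs(); print(round(o['t'],2),np.round(o['eef_pos'],4),lo(o['eef_pos']),'yaw',round(yaw(),1),'F local',np.round([o['contact_force'][:2]@EX,o['contact_force'][:2]@EY,o['contact_force'][2]],1),o['gripper_width'])
E
python3 st.py
```

```text
12.45 [0.6375 0.1234 0.064 ] [  6.8 166.1] yaw 78.8 F local [-6.5  1.5  0.6] 0.5020691767043988
```

Call:
carry_out:
  targets: [255,0.3,1.5,-8,0,255,0,0,-6,0,255,0,0,-4,0,255,0,0,-2.5,0,255,0,0,0,0,255,0,0,0,0]

```text
t: 13.05
eef_pos: [0.6375, 0.1243, 0.0434]
tool_rot: [-0.001, 0.098, 0.995, 0.0]
contact_force: [-6.5, 1.7, 0.3]
gripper_width: 0.497
grasp_force: 51.5
```

```bash
python3 st.py
```

```text
13.05 [0.6375 0.1243 0.0434] [  6.6 166.9] yaw 78.8 F local [-6.7  0.4  0.3] 0.4967149368186715
```

Call:
carry_out:
  targets: [255,0,0,-1,0,255,0,0,-1,0,255,0,0,0,0]

```text
t: 13.35
eef_pos: [0.6375, 0.1243, 0.0433]
tool_rot: [-0.001, 0.098, 0.995, 0.0]
contact_force: [-12.1, 0.1, 15.8]
gripper_width: 0.501
grasp_force: 53.2
```

```bash
python3 st.py
```

```text
13.35 [0.6375 0.1243 0.0433] [  6.7 166.9] yaw 78.8 F local [-11.9  -2.3  15.8] 0.5011820478792313
```

Call:
carry_out:
  targets: [255,0,0,1.5,0,255,-3.9,0.8,0,0,255,0,0,0,0,85,0,0,0,0,85,0,0,0,0,85,0,0,0,0,85,0,0,10,0,85,0,0,25,0,85,0,0,40,0,85,0,0,40,0,85,0,0,0,0]

```text
t: 14.45
eef_pos: [0.6382, 0.1252, 0.1643]
tool_rot: [0.005, 0.098, 0.995, 0.002]
contact_force: [1.7, 0.1, -0.5]
gripper_width: 0.663
grasp_force: 0.0
```

```bash
python3 st.py; python3 - <<'E'
from h import *
from jars import lids
c=wrist('w6.png')
for r in lids(c,.071,c['W'],300): print(r,lo(r[2]))
for r in lids(imaging.read_camera('side'),.06): print(r,lo(r[2]))
E
```

```text
14.45 [0.6382 0.1252 0.1643] [  7.2 168. ] yaw 78.7 F local [ 1.6  0.4 -0.5] 0.6632350508605627
(np.int32(1283), array([621.6,  79.9]), array([0.5538, 0.3852])) [-127.   406.1]
(np.int32(3254), array([318.4, 228.4]), array([0.6297, 0.1255])) [ -1.2 166.5]
(np.int32(946), array([ 10.5, 390.1]), array([ 0.7495, -0.2736])) [ 195.1 -201. ]
(np.int32(168), array([265.3, 141.5]), array([0.4445, 0.3882])) [-234.7  387.5]
(np.int32(173), array([308.1, 142.2]), array([0.5537, 0.388 ])) [-127.6  408.8]
(np.int32(206), array([244.3, 171.4]), array([0.4061, 0.2626])) [-247.5  256.7]
(np.int32(268), array([341. , 210.4]), array([0.6311, 0.1305])) [ -0.9 171.7]
(np.int32(2071), array([411.3, 368.4]), array([ 0.7352, -0.2476])) [ 175.9 -178.3]
```

View pics/w6.png

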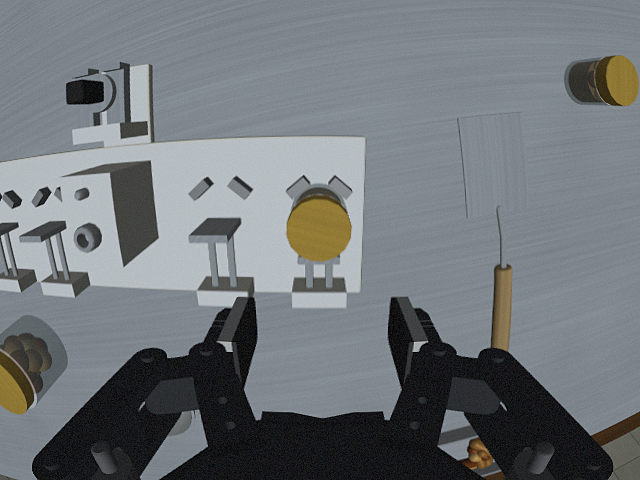

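w6 shows the jar seated in nest 1, its lid at (318,228), with the gate against it. Next, jar B into nest 2.

Call:
carry_out:
  targets: [0,-12.1,38.4,0,0,0,-12.1,38.4,0,0,0,-12.1,38.4,0,0,0,-12.1,38.4,0,0,0,-12.1,38.4,0,0,0,-12.1,38.4,0,0,0,-12.1,38.4,0,0,0,0,0,-20,0,0,0,0,-40,0,0,0,0,-40,0,0,0,0,-25,0,0,0,0,-8,0,0,0,0,0,0,255,0,0,0,0,255,0,0,0,0,255,0,0,0,0,255,0,0,0,0,255,0,0,0,0,255,0,0,0,0]

```text
t: 16.45
eef_pos: [0.5503, 0.3946, 0.0262]
tool_rot: [0.001, 0.098, 0.995, 0.001]
contact_force: [-0.9, 0.5, 6.1]
gripper_width: 0.5
grasp_force: 51.1
```

```bash
python3 st.py; python3 - <<'E'
from h import *
from jars import lids
for r in lids(imaging.read_camera('side'),.06): print(r,lo(r[2]))
E
```

```text
16.45 [0.5503 0.3946 0.0262] [-132.3  414.6] yaw 78.8 F local [-1.   0.3  6.1] 0.500417079828739
(np.int32(170), array([265.4, 141.3]), array([0.4447, 0.389 ])) [-234.7  388.3]
(np.int32(65), array([312.2, 142. ]), array([0.564 , 0.3892])) [-117.8  412.1]
(np.int32(199), array([244.3, 171.4]), array([0.4061, 0.2626])) [-247.5  256.7]
(np.int32(266), array([341.1, 210.4]), array([0.6312, 0.1304])) [ -0.7 171.6]
(np.int32(2072), array([411.3, 368.4]), array([ 0.7352, -0.2476])) [ 175.9 -178.3]
```

Call:
carry_out:
  targets: [255,0,0,20,0,255,0,0,35,0,255,0,0,45,0,255,0,-20,35,0,255,5.2,-40,0,0,255,5.2,-40,0,0,255,5.2,-40,0,0,255,5.2,-40,0,0,255,5.2,-40,0,0,255,5.2,-40,0,0,255,5.2,-40,0,0,255,5.2,-30,0,0,255,0,-11.6,0,0,255,0,0,0,0,255,0,0,0,0]

```text
t: 18.0
eef_pos: [0.5906, 0.054, 0.1593]
tool_rot: [-0.0, 0.097, 0.995, 0.001]
contact_force: [0.2, -0.0, -1.3]
gripper_width: 0.502
grasp_force: 51.1
```

```bash
python3 st.py; python3 - <<'E'
from h import *
from jars import lids
c=wrist('w7.png'); z=bot.get_obs()['eef_pos'][2]
for r in lids(c,.071,c['W'],300): print(r,lo(r[2]), lo(px(c,*r[1],z-.026+.061,c['W'])))
for r in lids(imaging.read_camera('side'),.06): print(r[2],lo(r[2]))
E
```

```text
18.0 [0.5906 0.054  0.1593] [-25.4  88.7] yaw 78.9 F local [ 0.2 -0.  -1.3] 0.5023414783794231
(np.int32(2745), array([431.4, 277.3]), array([0.6296, 0.125 ])) [ -1.2 166. ] [-55.4 124.9]
(np.int32(10603), array([322.4, 352.8]), array([0.6752, 0.0382])) [60.6 90. ] [-26.5  89.3]
(np.int32(1661), array([ 50.4, 413. ]), array([ 0.7279, -0.2813])) [ 175.4 -212.8] [ 27.3 -52.4]
[0.4443 0.3885] [-235.   387.7]
[0.406  0.2624] [-247.6  256.5]
[0.6111 0.2106] [-36.3 246.3]
[0.6332 0.1293] [  1.4 171. ]
[ 0.7352 -0.2478] [ 176.  -178.5]
```

Call:
carry_out:
  targets: [255,-0.2,-1,-30,0,255,0,0,-35,0,255,0,0,-28,0,255,0,0,-10,0,255,0,0,0,0,255,9.8,-2,0,0,255,9.8,-2,0,0,255,7,-1.4,0,0,255,3.8,-0.7,0,0,255,0,0,0,0,255,0,0,-8,0,255,0,0,-6,0,255,0,0,-3,0,255,0,0,0,0,255,0,0,0,0]

```text
t: 19.6
eef_pos: [0.6202, 0.0453, 0.0394]
tool_rot: [-0.001, 0.098, 0.995, 0.0]
contact_force: [-6.3, 1.3, -2.9]
gripper_width: 0.502
grasp_force: 51.3
```

```bash
python3 st.py
```

```text
19.6 [0.6202 0.0453 0.0394] [ 5.3 86. ] yaw 78.8 F local [-6.5  0.1 -2.9] 0.5020406136584921
```

Call:
carry_out:
  targets: [255,0.2,1.2,-2,0,255,0,0,-2,0,255,0,0,-1,0,255,0,0,0,0]

```text
t: 20.0
eef_pos: [0.6211, 0.0461, 0.0362]
tool_rot: [-0.001, 0.098, 0.995, 0.0]
contact_force: [-10.1, 1.2, 11.5]
gripper_width: 0.504
grasp_force: 52.6
```

```bash
python3 st.py
```

```text
20.0 [0.6211 0.0461 0.0362] [ 6. 87.] yaw 78.8 F local [-10.1  -0.8  11.5] 0.5041899608885694
```

Floor reached. I'll release, rise, and go on to jar D at (0.406, 0.268), coming in from above.

Call:
carry_out:
  targets: [255,0,0,1,0,255,-3.9,0.8,0,0,255,0,0,0,0,85,0,0,0,0,85,0,0,0,0,85,0,0,0,0,85,0,0,10,0,85,0,0,25,0,85,0,0,40,0,85,0,0,45,0,85,0,0,0,0]

```text
t: 21.1
eef_pos: [0.622, 0.0469, 0.1627]
tool_rot: [0.006, 0.098, 0.995, 0.002]
contact_force: [0.4, 0.0, 0.3]
gripper_width: 0.664
grasp_force: 0.0
```

```bash
python3 st.py; python3 - <<'E'
from h import *
from jars import lids
c=wrist('w8.png'); z=bot.get_obs()['eef_pos'][2]
for r in lids(c,.071,c['W'],300): print(r,lo(r[2]))
for r in lids(imaging.read_camera('side'),.06): print(r[2],lo(r[2]))
E
```

```text
21.1 [0.622  0.0469 0.1627] [ 6.8 87.9] yaw 78.7 F local [0.4 0.1 0.3] 0.6639666361990809
(np.int32(3273), array([319.2, 229. ]), array([0.6136, 0.0476])) [-1.6 87. ]
(np.int32(2865), array([435. , 230.2]), array([0.6297, 0.1247])) [ -1.1 165.8]
(np.int32(2331), array([ 46.4, 394.2]), array([ 0.7357, -0.2805])) [ 182.9 -210.5]
[0.4443 0.3881] [-234.9  387.3]
[0.4061 0.2622] [-247.5  256.3]
[0.6344 0.1251] [  3.4 167.1]
[0.615  0.0527] [-1.3 92.3]
[ 0.7351 -0.2479] [ 175.9 -178.7]
```

Call:
carry_out:
  targets: [0,-30.9,31.6,0,0,0,-30.9,31.6,0,0,0,-30.9,31.6,0,0,0,-30.9,31.6,0,0,0,-30.9,31.6,0,0,0,-30.9,31.6,0,0,0,-30.6,31.6,0,0,0,0,0,0,0,0,0,0,-20,0,0,0,0,-40,0,0,0,0,-35,0,0,0,0,-25,0,0,0,0,-10,0,0,0,0,0,0]

```text
t: 22.6
eef_pos: [0.4007, 0.267, 0.0239]
tool_rot: [-0.001, 0.098, 0.995, -0.001]
contact_force: [1.9, -0.4, 0.4]
gripper_width: 1.003
grasp_force: 0.0
```

```bash
python3 st.py
```

```text
22.6 [0.4007 0.267  0.0239] [-253.7  260. ] yaw 78.7 F local [ 2.  -0.   0.4] 1.0031900377805725
```

Call:
carry_out:
  targets: [0,4.5,0,5,0,255,0,0,0,0,255,0,0,0,0,255,0,0,0,0,255,0,0,0,0,255,0,0,0,0,255,0,0,0,0]

```text
t: 23.3
eef_pos: [0.4063, 0.2687, 0.0314]
tool_rot: [0.0, 0.098, 0.995, 0.001]
contact_force: [-1.0, -0.5, 8.7]
gripper_width: 0.499
grasp_force: 49.7
```

```bash
python3 st.py; python3 -c "
from h import *; print(wo(-26,-168),wo(-26,-88))"
```

```text
23.3 [0.4063 0.2687 0.0314] [-248.5  262.8] yaw 78.8 F local [-0.9 -0.7  8.7] 0.4992886038678258
[ 0.5393 -0.1975] [ 0.5551 -0.1191]
```

Call:
carry_out:
  targets: [255,0,0,20,0,255,0,0,35,0,255,0,0,45,0,255,5,-16,30,0,255,12,-40,0,0,255,13,-45,0,0,255,13,-45,0,0,255,13,-45,0,0,255,13,-45,0,0,255,13,-45,0,0,255,13,-45,0,0,255,13,-45,0,0,255,13,-45,0,0,255,12,-35,0,0,255,0,-12,0,0,255,0,0,0,0,255,0,0,0,0]

```text
t: 25.0
eef_pos: [0.5383, -0.1932, 0.16]
tool_rot: [-0.001, 0.097, 0.995, 0.001]
contact_force: [0.0, 1.1, -1.0]
gripper_width: 0.497
grasp_force: 51.3
```

```bash
python3 st.py; python3 - <<'E'
from h import *
from jars import lids
c=wrist('w9.png'); z=bot.get_obs()['eef_pos'][2]
for r in lids(c,.071,c['W'],300): print(r,lo(r[2]), lo(px(c,*r[1],z-.031+.061,c['W'])))
for r in lids(imaging.read_camera('side'),.06): print(r[2],lo(r[2]))
E
```

```text
25.0 [ 0.5383 -0.1932  0.16  ] [ -27.8 -163.9] yaw 78.8 F local [-0.2  1.1 -1. ] 0.4968230399604546
(np.int32(1421), array([609.2, 271. ]), array([0.6114, 0.0452])) [-3.3 84.2] [-55.6 -42.8]
(np.int32(10635), array([322.4, 336.8]), array([ 0.609 , -0.2063])) [  44.  -162.8] [ -32.5 -163.3]
[0.6313 0.1295] [ -0.5 170.8]
[0.615  0.0525] [-1.2 92.1]
[ 0.5454 -0.0988] [-39.5 -70. ]
[ 0.7348 -0.2481] [ 175.6 -178.9]
```

View pics/w9.png

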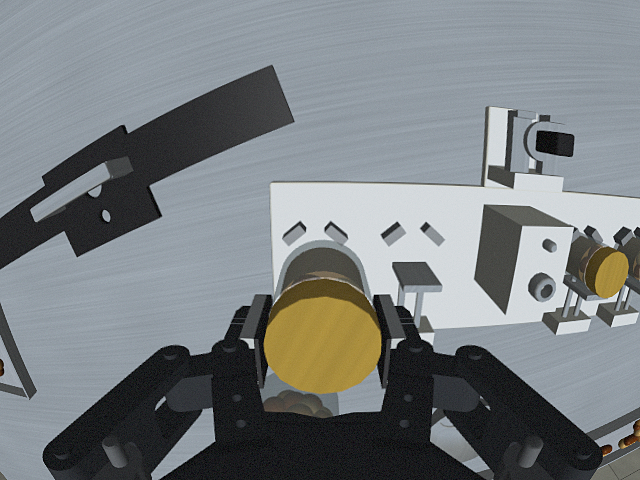

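Call:
carry_out:
  targets: [255,-0.9,-4.4,-30,0,255,0,0,-35,0,255,0,0,-25,0,255,0,0,-9,0,255,0,0,0,0,255,9.8,-2,0,0,255,9.8,-2,0,0,255,8,-1.6,0,0,255,6,-1.2,0,0,255,0,0,0,0,255,0,0,-8,0,255,0,0,-6,0,255,0,0,-3,0,255,0,0,0,0,255,0,0,0,0]

```text
t: 26.6
eef_pos: [0.57, -0.2058, 0.0438]
tool_rot: [-0.002, 0.098, 0.995, 0.0]
contact_force: [-5.7, 1.2, -2.1]
gripper_width: 0.501
grasp_force: 51.4
```

```bash
python3 st.py; python3 - <<'E'
from h import *
c=imaging.read_camera('wrist'); W=np.load('w_w9.npz')['W']
for u,v,z in((316,232,.024),(412.5,233,.024),(542,286,.092),(550,246,.09)): print(lo(px(c,u,v,z,W)))
E
```

```text
26.6 [ 0.57   -0.2058  0.0438] [   5.7 -170.1] yaw 78.8 F local [-5.8  0.1 -2.1] 0.5009586725162708
[ -22.2 -167.9]
[-21.7 -90.7]
[-3.3 -5.7]
[-32.9  -4.4]
```

Call:
carry_out:
  targets: [255,1.3,1.3,-2,0,255,0,0,-2,0,255,0,0,-1,0,255,0,0,0,0]

```text
t: 27.05
eef_pos: [0.5721, -0.2051, 0.0414]
tool_rot: [-0.001, 0.098, 0.995, 0.001]
contact_force: [-11.4, 3.2, 19.3]
gripper_width: 0.505
grasp_force: 53.5
```

```bash
python3 st.py
```

```text
27.05 [ 0.5721 -0.2051  0.0414] [   7.6 -168.9] yaw 78.7 F local [-11.9   0.9  19.3] 0.5047499474647889
```

Call:
carry_out:
  targets: [255,0,0,1.5,0,255,-3.9,0.8,0,0,255,0,0,0,0,85,0,0,0,0,85,0,0,0,0,85,0,0,0,0,85,0,0,10,0,85,0,0,25,0,85,0,0,40,0,85,0,0,45,0,85,0,0,0,0]

```text
t: 28.15
eef_pos: [0.573, -0.2058, 0.1678]
tool_rot: [0.006, 0.098, 0.995, -0.001]
contact_force: [0.4, -0.7, 0.8]
gripper_width: 0.669
grasp_force: 0.0
```

```bash
python3 st.py; python3 - <<'E'
from h import *
from jars import lids
c=wrist('w10.png')
for r in lids(c,.071,c['W'],300): print(r,lo(r[2]))
for n in('side','scene'):
  for r in lids(imaging.read_camera(n),.06,None,30): print(n,r,lo(r[2]))
E
```

```text
28.15 [ 0.573  -0.2058  0.1678] [   8.6 -169.5] yaw 78.7 F local [ 0.5 -0.6  0.8] 0.6687889335351449
(np.int32(3200), array([322. , 223.8]), array([ 0.5628, -0.2033])) [  -1.8 -169. ]
(np.int32(1365), array([617.6, 226.7]), array([0.6118, 0.0455])) [-3.  84.6]
(np.int32(2161), array([297.2, 401.4]), array([ 0.7135, -0.2552])) [ 156.2 -190.1]
side (np.int32(129), array([345.8, 211. ]), array([0.6414, 0.1285])) [  9.6 171.8]
side (np.int32(75), array([341. , 235.8]), array([0.6291, 0.0524])) [12.6 94.8]
side (np.int32(532), array([305.7, 342.3]), array([ 0.5636, -0.2016])) [  -1.4 -167.2]
side (np.int32(2107), array([411.1, 368.6]), array([ 0.7348, -0.2481])) [ 175.6 -178.9]
scene (np.int32(184), array([229.8, 208.5]), array([ 0.5581, -0.2116])) [  -4.8 -178.1]
scene (np.int32(947), array([160.2, 243.3]), array([ 0.715 , -0.2809])) [ 162.7 -215. ]
scene (np.int32(227), array([322.1, 259.9]), array([0.6072, 0.0419])) [-6.8 80.1]
scene (np.int32(303), array([516.4, 265.6]), array([0.449 , 0.3952])) [-231.7  395.2]
scene (np.int32(257), array([354.7, 278.9]), array([0.6244, 0.1212])) [ -5.6 161.3]
```

Call:
carry_out:
  targets: [60,-9.1,42.9,0,0,60,-9.1,42.9,0,0,60,-9.1,42.9,0,0,60,-9.1,42.9,0,0,60,-9.1,42.9,0,0,60,-9.1,42.9,0,0,0,-9.1,42.9,0,0,0,-9.1,42.9,0,0,0,-9.1,42.9,0,0,0,-9.1,42.9,0,0,0,-9.1,42.9,0,0,0,-9.1,42.9,0,0,0,-9.1,42.9,0,0,0,-9.1,42.9,0,0,0,0,0,0,0,0,0,0,-30,0,0,0,0,-30,0,0,0,0,0,0]

```text
t: 30.1
eef_pos: [0.4386, 0.3938, 0.0961]
tool_rot: [-0.003, 0.098, 0.995, -0.004]
contact_force: [-0.8, -0.8, -0.3]
gripper_width: 1.0
grasp_force: 0.0
```

```bash
python3 st.py; python3 - <<'E'
from h import *
from jars import lids
c=wrist('w11.png')
for r in lids(c,.061,c['W'],300): print(r,lo(r[2]))
E
```

```text
30.1 [0.4386 0.3938 0.0961] [-241.6  391.8] yaw 78.8 F local [-0.6 -0.9 -0.3] 1.0002973189797064
(np.int32(5104), array([328.5, 282.8]), array([0.4426, 0.3967])) [-238.3  395.4]
```

Call:
carry_out:
  targets: [0,5,2,-25,0,0,0,0,-25,0,0,0,0,-13,0,0,0,0,0,0,255,0,0,0,0,255,0,0,0,0,255,0,0,0,0,255,0,0,0,0,255,0,0,0,0,255,0,0,0,0]

```text
t: 31.15
eef_pos: [0.4472, 0.3991, 0.0393]
tool_rot: [0.0, 0.098, 0.995, 0.001]
contact_force: [-1.3, -1.4, 5.9]
gripper_width: 0.496
grasp_force: 50.3
```

```bash
python3 st.py
```

```text
31.15 [0.4472 0.3991 0.0393] [-234.3  398.7] yaw 78.8 F local [-1.  -1.6  5.9] 0.496198830650269
```

Call:
carry_out:
  targets: [100,0,0,0,0,50,0,0,0,0,50,-3,0,-5,0,50,0,0,-4,0,255,0,0,0,0,255,0,0,0,0,255,0,0,0,0,255,0,0,0,0,255,0,0,0,0]

```text
t: 32.05
eef_pos: [0.4435, 0.3986, 0.0287]
tool_rot: [-0.0, 0.098, 0.995, -0.0]
contact_force: [-0.2, 0.8, -1.9]
gripper_width: 0.496
grasp_force: 50.8
```

```bash
python3 st.py
```

```text
32.05 [0.4435 0.3986 0.0287] [-237.8  397.4] yaw 78.8 F local [-0.3  0.7 -1.9] 0.4963416438685611
```

Call:
carry_out:
  targets: [255,0,0,20,0,255,0,0,35,0,255,0,0,45,0,255,0,-10,32,0,255,8,-37,0,0,255,9.5,-43,0,0,255,9.5,-43,0,0,255,9.5,-43,0,0,255,9.5,-43,0,0,255,9.5,-43,0,0,255,9.5,-43,0,0,255,9.5,-43,0,0,255,9.5,-43,0,0,255,9.5,-43,0,0,255,9.5,-43,0,0,255,8.5,-30,0,0,255,0,-11,0,0,255,0,0,0,0,255,0,0,0,0]

```text
t: 33.95
eef_pos: [0.5547, -0.1178, 0.1605]
tool_rot: [-0.0, 0.097, 0.995, 0.001]
contact_force: [-0.3, 0.3, -2.3]
gripper_width: 0.501
grasp_force: 51.2
```

```bash
python3 st.py; python3 - <<'E'
from h import *
from jars import lids
c=wrist('w12.png'); z=bot.get_obs()['eef_pos'][2]
for r in lids(c,.071,c['W'],300): print(r,lo(r[2]), lo(px(c,*r[1],z-.029+.061,c['W'])))
E
```

```text
33.95 [ 0.5547 -0.1178  0.1605] [-26.7 -86.8] yaw 78.8 F local [-0.4  0.3 -2.3] 0.500823685635525
(np.int32(2802), array([207.1, 276.2]), array([ 0.5627, -0.2014])) [  -2.3 -167.2] [ -55.5 -125.1]
(np.int32(1989), array([542.6, 273.2]), array([0.6121, 0.0461])) [-2.8 85.2] [-55.8  -4.5]
(np.int32(1337), array([611.2, 270.5]), array([0.6282, 0.1236])) [ -2.3 164.4] [-55.6  33.4]
(np.int32(10761), array([322.3, 343.9]), array([ 0.632 , -0.1322])) [ 51.9 -85.6] [-29.6 -86.2]
(np.int32(1250), array([193.2, 440.7]), array([ 0.7267, -0.2773])) [ 173.5 -209.1] [  28.5 -145.2]
```

Call:
carry_out:
  targets: [255,-0.3,-1.5,-30,0,255,0,0,-35,0,255,0,0,-26,0,255,0,0,-9,0,255,0,0,0,0,255,9.8,-1.8,0,0,255,9.8,-1.8,0,0,255,8,-1.4,0,0,255,5,-0.7,0,0,255,0,0,0,0,255,0,0,-8,0,255,0,0,-6,0,255,0,0,-3,0,255,0,0,0,0,255,0,0,0,0]

```text
t: 35.5
eef_pos: [0.586, -0.1262, 0.0435]
tool_rot: [-0.002, 0.098, 0.995, 0.0]
contact_force: [-6.1, 1.2, -1.7]
gripper_width: 0.505
grasp_force: 51.3
```

```bash
python3 st.py
```

```text
35.5 [ 0.586  -0.1262  0.0435] [  5.7 -88.9] yaw 78.8 F local [-6.2 -0.  -1.7] 0.504905048265699
```

Call:
carry_out:
  targets: [255,1,0.5,-2,0,255,0,0,-2,0,255,0,0,-2,0,255,0,0,0,0]

```text
t: 35.9
eef_pos: [0.5879, -0.126, 0.0387]
tool_rot: [-0.001, 0.098, 0.995, 0.0]
contact_force: [-7.4, 1.7, 6.5]
gripper_width: 0.502
grasp_force: 52.0
```

```bash
python3 st.py
```

```text
35.9 [ 0.5879 -0.126   0.0387] [  7.4 -88.2] yaw 78.8 F local [-7.6  0.2  6.5] 0.5018750277897702
```

Call:
carry_out:
  targets: [255,0,0,1,0,255,-3.9,0.8,0,0,255,0,0,0,0,85,0,0,0,0,85,0,0,0,0,85,0,0,0,0,85,0,0,10,0,85,0,0,25,0,85,0,0,40,0,85,-10,0,45,0,85,-20,0,45,0,85,-20,0,35,0,85,0,0,0,0,85,0,0,0,0]

```text
t: 37.3
eef_pos: [0.535, -0.1252, 0.2404]
tool_rot: [0.002, 0.098, 0.995, 0.0]
contact_force: [-0.1, 0.4, -0.5]
gripper_width: 0.665
grasp_force: 0.0
```

```bash
python3 st.py; python3 - <<'E'
from h import *
from jars import lids
c=wrist('w13.png')
for r in lids(c,.071,c['W'],300): print(r,lo(r[2]))
for n in('side','scene'):
  for r in lids(snap(n,n+'13.png'),.06,None,30): print(n,r[2],lo(r[2]))
E
```

```text
37.3 [ 0.535  -0.1252  0.2404] [-44.5 -97.9] yaw 78.8 F local [-0.2  0.4 -0.5] 0.6652882395958141
(np.int32(1711), array([244.6, 259. ]), array([ 0.5626, -0.202 ])) [  -2.3 -167.8]
(np.int32(1772), array([330.7, 259.7]), array([ 0.5784, -0.125 ])) [ -2.  -89.2]
(np.int32(1298), array([507.3, 257.9]), array([0.6124, 0.0461])) [-2.5 85.3]
(np.int32(984), array([568.3, 257.1]), array([0.6285, 0.1238])) [ -2.1 164.6]
(np.int32(675), array([257.1, 398.9]), array([ 0.7282, -0.2371])) [ 167.  -169.4]
side [0.6312 0.1297] [ -0.6 171. ]
side [0.6151 0.0527] [-1.2 92.3]
side [ 0.58   -0.1225] [ -0.9 -86.4]
side [ 0.5638 -0.2014] [  -1.2 -166.9]
side [ 0.7349 -0.248 ] [ 175.7 -178.8]
scene [ 0.5582 -0.2112] [  -4.8 -177.6]
scene [ 0.574  -0.1323] [ -4.9 -97.2]
scene [ 0.7154 -0.2807] [ 163.1 -214.7]
scene [0.6074 0.0419] [-6.6 80.2]
scene [0.6245 0.1213] [ -5.5 161.4]
```

View pics/w13.png

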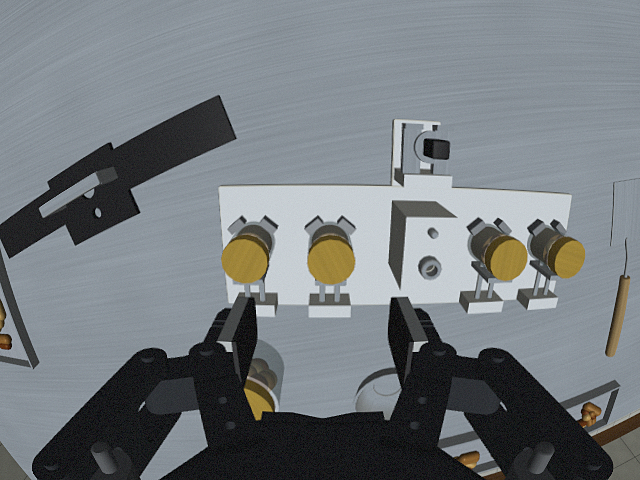

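All four jars are seated in w13, with their lids at (245,259), (331,260), (507,258) and (568,257). The plate's pin hole, at (98,212), is on the +x world side, so the plate needs roughly a half turn.

Call:
carry_out:
  targets: [0,-10,-39,5,-8.3,0,-11,-39,5,-8.3,0,-11,-39,5,-8.3,0,-11,-39,5,-8.3,0,-11,-39,5,-8.3,0,-11,-39,0,-8.3,0,0,0,0,-8.3,0,0,0,0,-8.3,0,0,0,0,0,0,0,0,0,0]

```text
t: 38.45
eef_pos: [0.4695, -0.3588, 0.2628]
tool_rot: [-0.001, 0.625, 0.781, -0.001]
contact_force: [-0.3, -0.1, -0.2]
gripper_width: 0.998
grasp_force: 0.0
```

```bash
python3 st.py; python3 - <<'E'
from h import *
c=wrist('w14.png'); print(np.round(bot.get_obs()['q'],2))
cv2.imwrite('pics/w14c.png',cv2.resize(cv2.imread('pics/w14.png'),(800,600)))
E
```

```text
38.45 [ 0.4695 -0.3588  0.2628] [ -62.5 -339.9] yaw 12.6 F local [-0.2 -0.2 -0.2] 0.998181884373766
[-0.08  0.4   0.84  1.77 -0.33  1.12  1.08]
```

View pics/w14c.png

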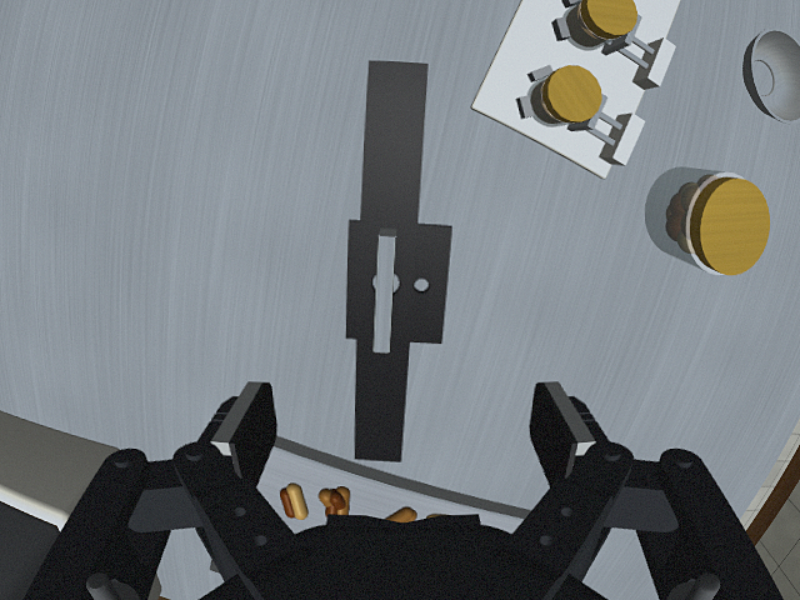

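```bash
python3 - <<'E'
from h import *
c=imaging.read_camera('wrist'); W=np.load('w_w14.npz')['W']
g=lambda u,v,z:px(c,u/1.25,v/1.25,z,W)[:2]
a,b=g(387,232,.047),g(382,352,.047); print('handle',a,b,(a+b)/2,np.linalg.norm(a-b),np.degrees(np.arctan2(*(a-b)[::-1])))
e=(g(370,61,.007)+g(428,63,.007))/2; f=(g(355,460,.007)+g(401,461,.007))/2; print('plate',e,f,(e+f)/2,np.linalg.norm(e-f),np.degrees(np.arctan2(*(e-f)[::-1])))
h,p=g(386,284,.007),g(421.5,285,.007); print('holes',h,p,np.linalg.norm(p-h),np.degrees(np.arctan2(*(p-h)[::-1])))
print(bot.get_obs()['eef_pos'])
E
```

```text
handle [ 0.4539324  -0.34297169] [ 0.47107738 -0.4437507 ] [ 0.46250489 -0.39336119] 0.10222699866969415 99.65498291679083
plate [ 0.43191591 -0.20307253] [ 0.49431179 -0.58857835] [ 0.46311385 -0.39582544] 0.39052270956275315 99.19385374277927
holes [ 0.4629639  -0.39596613] [ 0.4941273  -0.38992496] 0.0317435525624629 10.970993096993427
[ 0.46962893 -0.35874258  0.26329911]
```

Call:
carry_out:
  targets: [0,-3.6,-18,-20,-3.2,0,-3,-18.3,-30,0,0,0,0,-45,0,0,0,0,-45,0,0,0,0,-40,0,0,0,0,-30,0,0,0,0,-20,0,0,0,0,-7,0,0,0,0,0,0,150,0,0,0,0,255,0,0,0,0,255,0,0,0,0,255,0,0,0,0,255,0,0,0,0,255,0,0,0,0,255,0,0,0,0,255,0,0,0,0]
  newtons: 80

```text
t: 40.25
eef_pos: [0.4629, -0.3957, 0.0275]
tool_rot: [0.0, 0.648, 0.761, 0.0]
contact_force: [-1.4, 0.9, 6.1]
gripper_width: 0.14
grasp_force: 78.6
```

```bash
python3 st.py
```

```text
40.25 [ 0.4629 -0.3957  0.0275] [ -61.7 -377.3] yaw 9.2 F local [-1.5  0.6  6.1] 0.14017000008200828
```

Call:
carry_out:
  targets: [255,0,0,15,0,255,0,0,35,0,255,0,0,45,0,255,0,0,45,0,255,0,0,20,0,255,0,0,0,0]

```text
t: 40.85
eef_pos: [0.464, -0.397, 0.1906]
tool_rot: [0.003, 0.648, 0.761, 0.001]
contact_force: [0.4, 0.3, -3.7]
gripper_width: 0.14
grasp_force: 78.8
```

Call:
carry_out:
  targets: [255,3,8,0,4,255,7,18,0,8,255,7,20,0,8.4,255,7,20,0,8.4,255,7,20,0,8.4,255,7,20,0,8.4,255,7,20,0,8.4,255,7,20,0,8.4,255,7,20,0,8.4,255,7,20,0,8.4,255,7,20,0,8.4,255,7,20,0,8.4,255,7,20,0,8.4,255,7,20,0,8.4,255,7,20,0,8.4,255,7,20,0,8.4,255,7,20,0,8.4,255,7,20,0,8.4,255,7,12,0,8.4,255,6,0,0,4.4]

```text
t: 42.85
eef_pos: [0.5968, -0.0342, 0.1849]
tool_rot: [-0.001, -0.635, 0.772, 0.002]
contact_force: [0.4, 0.4, -2.7]
gripper_width: 0.143
grasp_force: 78.7
```

```bash
python3 st.py; python3 - <<'E'
from h import *
print(np.round(bot.get_obs()['q'],2)); c=wrist('w15.png'); snap('side','side15.png'); snap('scene','scene15.png')
E
```

```text
42.85 [ 0.5968 -0.0342  0.1849] [-1.9  3.5] yaw 168.9 F local [ 0.3  0.5 -2.7] 0.1430310434272907
[-0.1   0.4   0.07  1.79 -0.03  0.95  2.93]
```

```bash
python3 - <<'E'
from h import *
c=imaging.read_camera('wrist')
P={'w13':((429,265.5),(432.5,232)),'w9':((542,286),(550,246)),'w6':((88,235),(81,193)),'w5':((92,276),(85,235)),'w10':None,'w12':None,'w8':None}
for k,v in P.items():
    W=np.load('w_%s.npz'%k)['W']
    im=cv2.imread('pics/%s.png'%k,0)
    # refine: predicted location, Hough circle in patch
    for z,loc,r in((.092,C0,(.010)),(.09,C0-.032*EX,.004)):
        u,w=proj(c,[*loc,z],W); u2,_=proj(c,[loc[0]+r*EY[0],loc[1]+r*EY[1],z],W)
        if not(30<u<610 and 30<w<450): continue
        s=8; p=im[int(w)-22:int(w)+22,int(u)-22:int(u)+22]; p=cv2.GaussianBlur(cv2.resize(p,None,fx=s,fy=s,interpolation=cv2.INTER_CUBIC),(0,0),5)
        R=abs(u2-u)*s; h=cv2.HoughCircles(p,cv2.HOUGH_GRADIENT,1,300,param1=60,param2=8,minRadius=int(R*.8),maxRadius=int(R*1.25))
        if h is not None:
            q=h[0,0]; U,V=int(u)-22+q[0]/s,int(w)-22+q[1]/s; x=px(c,U,V,z,W); print(k,z,'hough',(round(float(U),1),round(float(V),1)),'r',q[2]/s,R/s,np.round(x[:2],4),lo(x))
    if v: print(k,'eye',[np.round(px(c,*v[0],.092,W)[:2],4),np.round(px(c,*v[1],.09,W)[:2],4)],lo(px(c,*v[0],.092,W)),lo(px(c,*v[1],.09,W)))
E
```

```text
w13 0.092 hough (429.4, 266.9) r 11.275 10.640090293675541 [ 0.5944 -0.0408] [-3.  -3.4]
w13 0.09 hough (431.8, 231.9) r 4.2875 4.377713467299714 [ 0.5637 -0.035 ] [-34.3  -3.8]
w13 eye [array([ 0.5929, -0.041 ]), array([ 0.5638, -0.0344])] [-4.4 -4. ] [-34.2  -3.2]
w9 0.092 hough (540.4, 286.7) r 12.5125 10.44196773244073 [ 0.5938 -0.0443] [-2.8 -7. ]
w9 0.09 hough (547.6, 244.1) r 5.175 4.277727196480782 [ 0.563 -0.038] [-34.3  -6.9]
w9 eye [array([ 0.5936, -0.043 ]), array([ 0.5649, -0.0358])] [-3.3 -5.7] [-32.9  -4.4]
w6 0.092 hough (89.1, 237.7) r 12.6875 10.826839721913586 [ 0.5973 -0.0319] [-1.9  5.8]
w6 0.09 hough (84.6, 192.2) r 4.4375 4.3195225795517445 [ 0.5661 -0.0248] [-33.9   6.6]
w6 eye [array([ 0.5953, -0.032 ]), array([ 0.5658, -0.0281])] [-3.8  5.3] [-33.5   3.3]
w5 0.092 hough (93.8, 276.7) r 12.4375 10.63614263590199 [ 0.5965 -0.0315] [-2.8  6.1]
w5 0.09 hough (87.7, 234.8) r 4.8625 4.251758193712135 [ 0.5663 -0.0252] [-33.6   6.3]
w5 eye [array([ 0.5957, -0.033 ]), array([ 0.5659, -0.0277])] [-3.2  4.5] [-33.5   3.8]
w10 0.092 hough (550.3, 234.9) r 12.4 10.283105275907587 [ 0.595 -0.045] [-1.6 -7.5]
w10 0.09 hough (554.8, 190.9) r 4.675 4.203498851050995 [ 0.5642 -0.0394] [-32.9  -8.1]
w12 0.092 hough (447.7, 288.4) r 14.8625 13.720016542207702 [ 0.5943 -0.041 ] [-3.  -3.7]
w12 0.09 hough (451.7, 242.1) r 5.6875 5.704504908142098 [ 0.5635 -0.0354] [-34.4  -4.3]
w8 0.092 hough (185.6, 237.7) r 15.0375 14.544084011336963 [ 0.596  -0.0349] [-2.6  2.7]
w8 0.09 hough (181.7, 189.4) r 6.5875 5.904859577139433 [ 0.566 -0.029] [-33.2   2.5]
```

Call:
carry_out:
  targets: [255,1.4,-4.3,-15,-1.2,255,0,0,-20,0,255,0,0,-18,0,255,0,0,-6,0,255,0,0,0,0,255,0,0,0,0]

```text
t: 43.65
eef_pos: [0.5995, -0.042, 0.1281]
tool_rot: [0.0, -0.623, 0.782, -0.0]
contact_force: [0.0, -0.4, -3.8]
gripper_width: 0.143
grasp_force: 78.7
```

```bash
python3 st.py; python3 - <<'E'
from h import *
print(np.round(bot.get_obs()['q'],3)[-1]); c=wrist('w16.png'); s=snap('side','side16.png'); snap('scene','scene16.png')
# black plate mask in side image -> predicted outline check
T=toolT(); z=T[2,3]-.0275+.007; a=np.radians(yaw()-180); ex=np.array([np.cos(a),np.sin(a)]); ey=np.array([-ex[1],ex[0]])
for n in('side16','scene16'):
    cc=imaging.read_camera(n[:-2]); im=cv2.imread('pics/%s.png'%n,0)
    for l in((-.025,.195),(.025,.195),(.025,-.195),(-.025,-.195)):
        p=T[:2,3]+l[0]*ex+l[1]*ey; print(n,l,np.round(proj(cc,[*p,z]),1))
    for l in(.195,-.195):  # scan along plate axis across end
        for o in(-.01,.01):
            vals=[]
            for d in np.arange(-.014,.0141,.002):
                p=T[:2,3]+o*ex+(l+np.sign(l)*d)*ey; u,v=proj(cc,[*p,z]); vals.append(int(cv2.getRectSubPix(im,(1,1),(float(u),float(v)))[0,0]))
            print('end',l,o,vals)
    for y in(.12,-.12):
        for l in(.025,-.025):
            vals=[]
            for d in np.arange(-.014,.0141,.002):
                p=T[:2,3]+(l+np.sign(l)*d)*ex+y*ey; u,v=proj(cc,[*p,z]); vals.append(int(cv2.getRectSubPix(im,(1,1),(float(u),float(v)))[0,0]))
            print('side',y,l,vals)
E
```

```text
43.65 [ 0.5995 -0.042   0.1281] [ 2.3 -3.7] yaw 167.1 F local [ 0.1 -0.4 -3.8] 0.1428325862727071
2.918
side16 (-0.025, 0.195) [336.1 186.1]
side16 (0.025, 0.195) [359.2 189.8]
side16 (0.025, -0.195) [316.  345.3]
side16 (-0.025, -0.195) [285.  338.8]
end 0.195 -0.01 [21, 21, 27, 21, 15, 15, 13, 16, 18, 17, 21, 24, 19, 18, 22]
end 0.195 0.01 [17, 17, 18, 17, 19, 20, 25, 27, 31, 34, 37, 40, 42, 49, 61]
end -0.195 -0.01 [31, 30, 30, 29, 31, 28, 31, 32, 30, 61, 89, 109, 108, 96, 113]
end -0.195 0.01 [35, 33, 26, 33, 29, 33, 30, 25, 24, 65, 107, 113, 113, 112, 85]
side 0.12 0.025 [16, 22, 27, 27, 18, 29, 28, 32, 35, 39, 41, 40, 39, 34, 33]
side 0.12 -0.025 [28, 29, 27, 27, 25, 17, 22, 22, 21, 22, 22, 23, 26, 24, 27]
side -0.12 0.025 [31, 29, 26, 29, 26, 30, 31, 33, 71, 126, 126, 104, 125, 178, 179]
side -0.12 -0.025 [32, 24, 27, 31, 31, 29, 43, 123, 175, 176, 177, 177, 177, 155, 128]
scene16 (-0.025, 0.195) [373.  265.7]
scene16 (0.025, 0.195) [357.1 281.4]
scene16 (0.025, -0.195) [211.2 194.3]
scene16 (-0.025, -0.195) [228.1 183. ]
end 0.195 -0.01 [44, 44, 43, 42, 44, 44, 44, 52, 76, 103, 117, 120, 119, 119, 119]
end 0.195 0.01 [45, 46, 45, 44, 47, 47, 45, 48, 70, 94, 108, 119, 129, 139, 145]
end -0.195 -0.01 [43, 42, 43, 43, 45, 48, 61, 84, 102, 110, 113, 114, 115, 116, 115]
end -0.195 0.01 [43, 42, 43, 45, 46, 51, 62, 79, 95, 108, 112, 115, 115, 115, 115]
side 0.12 0.025 [43, 42, 41, 43, 42, 40, 41, 41, 41, 50, 69, 91, 101, 101, 93]
side 0.12 -0.025 [42, 41, 42, 40, 44, 54, 75, 96, 111, 115, 116, 118, 118, 117, 116]
side -0.12 0.025 [42, 42, 43, 43, 40, 40, 42, 40, 40, 49, 69, 92, 101, 104, 103]
side -0.12 -0.025 [38, 39, 40, 42, 47, 59, 79, 99, 110, 110, 107, 107, 103, 103, 103]
```

Call:
carry_out:
  targets: [255,-2.2,3.2,0,0,255,0,0,0,0,255,0,0,-4,0,255,0,0,0,0,255,0,0,0,0]

```text
t: 44.4
eef_pos: [0.5969, -0.0386, 0.1235]
tool_rot: [-0.0, -0.624, 0.782, 0.0]
contact_force: [-0.2, 0.4, -3.0]
gripper_width: 0.144
grasp_force: 78.7
```

```bash
python3 st.py
```

```text
44.4 [ 0.5969 -0.0386  0.1235] [-1.  -0.9] yaw 167.2 F local [-0.3  0.4 -3. ] 0.14414519742591433
```

Call:
carry_out:
  targets: [255,0,0,-2,0,255,0,0,-2,0,255,0,0,-2,0,255,0,0,-1,0,255,0,0,0,0]

```text
t: 44.9
eef_pos: [0.5969, -0.0386, 0.1165]
tool_rot: [-0.0, -0.624, 0.782, 0.0]
contact_force: [0.2, -0.5, -3.5]
gripper_width: 0.143
grasp_force: 78.7
```

```bash
python3 st.py
```

```text
44.9 [ 0.5969 -0.0386  0.1165] [-1.  -0.8] yaw 167.2 F local [ 0.3 -0.5 -3.5] 0.14293294229399436
```

Call:
carry_out:
  targets: [255,0,0,-2,0,255,0,0,-2,0,255,0,0,-2,0,255,0,0,0,0]

```text
t: 45.3
eef_pos: [0.5968, -0.0386, 0.1104]
tool_rot: [-0.0, -0.624, 0.782, 0.0]
contact_force: [0.8, 0.6, -2.4]
gripper_width: 0.141
grasp_force: 78.7
```

```bash
python3 st.py
```

```text
45.3 [ 0.5968 -0.0386  0.1104] [-1.1 -0.8] yaw 167.2 F local [ 0.6  0.7 -2.4] 0.14084742769451317
```

Call:
carry_out:
  targets: [255,0,0,-2,0,255,0,0,-1,0,255,0,0,-1,0,255,0,0,-1,0,255,0,0,0,0]

```text
t: 45.8
eef_pos: [0.5971, -0.0385, 0.1065]
tool_rot: [0.0, -0.624, 0.782, 0.0]
contact_force: [-3.3, 0.7, 3.3]
gripper_width: 0.139
grasp_force: 79.6
```

```bash
python3 st.py
```

```text
45.8 [ 0.5971 -0.0385  0.1065] [-0.8 -0.7] yaw 167.2 F local [-3.4 -0.   3.3] 0.13909608705212717
```

Contact at exactly the seat height. I'll release and retreat.

Call:
carry_out:
  targets: [180,0,0,0.5,0,100,0,0,0,0,0,0,0,0,0,0,0,0,0,0,0,0,0,0,0,0,0,0,15,0,0,0,0,30,0,0,0,0,45,0,0,0,0,45,0,0,-15,0,20,-8,0,-15,0,0,-8,0,0,0,0,-8,0,0,0,0,0,0,0,0,0,0]

```text
t: 47.2
eef_pos: [0.5673, -0.0384, 0.2621]
tool_rot: [0.0, -0.449, 0.893, -0.0]
contact_force: [-0.2, 0.1, 2.2]
gripper_width: 0.996
grasp_force: 0.0
```

```bash
python3 st.py; python3 - <<'E'
from h import *
from jars import lids
c=wrist('w17.png'); s=snap('side','side17.png')
hsv=cv2.cvtColor(s['frame'],cv2.COLOR_RGB2HSV)
a=YA
def scan(cc,im,pose,z,l,ax,o,d=np.arange(-.014,.0141,.002)):
    v=[]
    for t in d:
        q=(l+np.sign(l)*t)*1e3; p=wo(*((q,o*1e3) if ax==0 else (o*1e3,q))); v.append(int(cv2.getRectSubPix(im,(1,1),tuple(map(float,proj(cc,[*p,z],pose))))[0,0]))
    return v
for nm,cc,P in(('w',c,c['W']),('side',s,None)):
    im=cv2.cvtColor(cc['frame'],cv2.COLOR_RGB2GRAY)
    for l in(.195,-.195): print(nm,'end',l,scan(cc,im,P,.086,l,1,-.012),scan(cc,im,P,.086,l,1,.012))
    for l in(.025,-.025): print(nm,'edge',l,'y.125',scan(cc,im,P,.086,l,0,.125),'y-.125',scan(cc,im,P,.086,l,0,-.125))
for r in lids(c,.071,c['W'],100): print(r,lo(r[2]))
# handle (bright) and knob
E
```

```text
47.2 [ 0.5673 -0.0384  0.2621] [-30.1  -6.5] yaw 143.4 F local [-0.2  0.   2.2] 0.9963885764950681
w end 0.195 [33, 36, 38, 43, 40, 36, 35, 45, 142, 156, 152, 152, 152, 149, 151] [41, 35, 35, 42, 34, 35, 31, 63, 159, 155, 152, 153, 155, 153, 154]
w end -0.195 [46, 46, 47, 51, 44, 45, 41, 125, 154, 151, 154, 153, 151, 149, 151] [45, 46, 43, 42, 41, 44, 45, 71, 161, 158, 158, 156, 154, 153, 155]
w edge 0.025 y.125 [38, 39, 38, 45, 42, 41, 37, 42, 27, 145, 160, 157, 156, 163, 137] y-.125 [56, 53, 54, 55, 55, 45, 217, 214, 214, 214, 215, 212, 214, 213, 215]
w edge -0.025 y.125 [44, 39, 39, 41, 39, 37, 54, 66, 135, 216, 220, 215, 214, 214, 214] y-.125 [62, 61, 61, 61, 61, 61, 62, 65, 62, 119, 218, 214, 213, 215, 215]
side end 0.195 [24, 29, 29, 28, 31, 41, 64, 86, 111, 122, 130, 128, 124, 116, 104] [24, 25, 30, 30, 31, 38, 53, 77, 97, 113, 122, 127, 129, 129, 127]
side end -0.195 [28, 32, 34, 29, 29, 32, 32, 22, 13, 40, 64, 75, 107, 137, 157] [32, 31, 23, 24, 34, 32, 31, 32, 23, 28, 56, 67, 77, 88, 88]
side edge 0.025 y.125 [25, 23, 21, 29, 32, 25, 31, 29, 35, 78, 66, 82, 119, 124, 125] y-.125 [32, 24, 26, 28, 27, 38, 57, 72, 76, 73, 57, 69, 109, 114, 115]
side edge -0.025 y.125 [27, 32, 27, 30, 29, 44, 98, 127, 130, 130, 129, 129, 127, 128, 129] y-.125 [26, 28, 27, 23, 21, 28, 29, 29, 48, 134, 177, 177, 175, 177, 177]
(np.int32(3982), array([ 65. , 139.4]), array([ 0.737 , -0.2655])) [ 181.2 -195.5]
```

```bash
python3 -c "
from h import *
s=imaging.read_camera('side');p=wo(-103,1);u,v=map(int,proj(s,[*p,.075]));print(u,v);g=cv2.cvtColor(s['frame'],cv2.COLOR_RGB2GRAY);print(g[v-10:v+12:2,u-10:u+12:2])
print(bot.hand_in())"
```

```text
273 254
[[120 124 120 123 124 122 125 123 129 124 129]
 [120 126 120 125 125 124 125 124 129 124 125]
 [124 124 124 123  87  99 109 126 122 124 127]
 [125 122 124  75  33  27  30  63 129 125 128]
 [124 124 125  45  33  35  33  43 126 128 128]
 [123 127 120  26  20  22  28  32 127 129 126]
 [126 128 112  24  22   8  11  30 125 126 126]
 [123  99  82  31  16  15  22  26 123 126 126]
 [125  77 119  41  16   9  21  43 129 127 126]
 [126  81 128  55  21  24   8  57 126 124 126]
 [122 103 122 111 102  80  52 116 122  72  76]]
the job is handed in; nothing more can be done
None
```

The job is handed in, with no verdict returned: the keeper pin stands parked in the side notch, all four fig jars are gated in their nests, and the hold-down plate lies flat on the hub, with clock time at 47 s of the 208 s allowed.

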